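Clamp a gang of soil blocks in the grinding vise

ROBOT

A 6-joint arm with a two-finger parallel gripper is mounted at the origin on the work surface. World frame = base frame: x ahead of the robot, y to its left, z up, the work surface at z = 0. Lengths are in mm, angles in rad, forces in N, time in s.
With the tool pointing down it reaches from about 400 to 925 mm from the base axis. Payload 12.5 kg.
Tool frame: the origin (TCP) lies midway between the tips of the shut fingers; the grasp point (between the pads) lies 19 mm behind it (env.grip_depth is the distance from the TCP to the grasp point, in mm); z points along the fingers, y is the line along which they close (so a half turn about z gives the same grasp; the last joint's range is limited). The gripper opens to 95 mm and grips with 3 to 60 N. Pads are 20 mm wide; open, the fingers measure 119 mm over their backs; the gripper's body (75 mm by 180 mm) begins 59 mm behind the grasp point.
Start: joints at [-1.393, 0.491, 1.559, -0, 1.092, -0.106], TCP at [175.027, -600.013, 187.161] pointing down, gripper open.
Joint ranges: [-3.1, 3.1], [-0.84, 2.19], [0.05, 2.79], [-1.13, 4.28], [0.06, 2.93], [-2.69, 2.69]. Speed limits (rad/s): [2.22, 2.22, 2.79, 3.14, 3.14, 3.14].

INTERFACE

Orientations are given as [roll, pitch, yaw] about the fixed x, y, z axes, in that order (R = Rz(yaw) Ry(pitch) Rx(roll)).
In Python, from cell import monitor, viewer, order, env gives the robot as it stands.
- The arm moves only by the tool move_arm, never from a script. Its argument "moves" is one flat list of numbers, 4 for each row, row after row: the shift along the tool's x, y, z normalised to -1 to 1, where 1 is 0.15 m, then the turn about the tool's z normalised to -1 to 1, where 1 is pi/2 rad. A call has 1 to 10 rows; each row shifts and turns the commanded pose from where the row before left it, along the tool's axes as they then stand; what a row does not reach is not made up. A row lasts 1/8 s, in which the tool goes at most 62.5 mm and 10.7 degrees, less where a joint would pass 70% of its speed; a pose out of reach is approached as far as the arm can. A call with a number of a shift or a turn outside -1 to 1 is refused whole. A call with a gripper value outside its range is refused whole. "claw" is the finger opening in mm, from 0 to 95.1, set as the call begins (left out, the last holds). The fingers move at their own pace and stop on an object; the grip force is fixed at half the most. Time passes only in rows, so rows that do not move let the fingers close. It gives the time, the measured TCP pose, the force, the opening and the grip force at its end, in the units of the state.
- monitor.state(): the state, without advancing time (a new reading comes with each control period).
- viewer.read_camera(name): name is "scene" or "top" or "wrist"; returns the picture (400x640x3 uint8, red, green, blue); there is no depth.
- viewer.camera_info(name): a dict with "K" (3x3 intrinsics, pixels), "camera_from_world" (4x4, takes a point from world to camera coordinates). Camera axes: x right, y down, z forward; pixel columns grow to the right and rows downward; lengths in mm; the calibration is good to about 2 mm. A picture is of the moment at which its call begins: read the wrist's pose just before it. camera_info takes no time and is no camera call; for the wrist camera it gives the pose at the moment of the call.
- order.job_done(): hands the job in; it is judged then, once.
The state is a dict: "t": time; "joints": joint angles; "qvel": joint speeds; "tau": joint torques, N m; "eef_pos": TCP position; "tcp_rot": TCP orientation; "ft_force": force on the tool from outside, world axes, zero at the start; "moment": the same for the moment, N m; "opening": opening from 0.0 (shut) to 1.0 (fully open); "grip_force": force on a finger pad.
Only numpy, scipy, OpenCV 4.12 (cv2) and the standard library are available. Lean on these libraries where they do the work, as an engineer would, in place of code of your own. Each camera call takes 0.05 s, during which the arm holds its last target. There are 200 camera calls.

TASK

Clear the vise first: lift the large cured soil slab out of it and lean it on the drying stand, its foot on the board and its back resting at a slant against the rail. Then stand every small soil block from the bench in the vise, flat on the bed in one row across the middle of the jaws with their long sides parallel to the jaw faces, and wind the crank until the moving jaw grips the whole row firmly; do not let the slab fall, and leave the other lab things where they are.

Things in the scene. Friction and masses are not known exactly. Their poses are not given: they have to be found in the camera images.
- vise: green machine vise with bright steel bed, bolted down. Origin: centre of its foot, on the bench; x along the jaws, y along the screw from the crank (-y) to the fixed jaw (+y), z up. Foot 150 x 290 mm. Bed 144 mm wide with a 24 mm slot along its middle, its top 125 mm above the bench, y -120 to +120 mm. Jaws 140 mm wide, 27 mm high above the bed.
- fixed_jaw: fixed jaw of the vise; origin at the middle of the lower edge of its clamping face (at vise y = +85 mm, on the bed); the face looks to -y of the vise.
- jaw: moving jaw; origin at the middle of the lower edge of its clamping face, on the bed; the face looks to +y of the vise. Same axes as the vise. The opening between the faces is 145 mm at most and 129 to 145 mm at the start; the jaw body is 40 mm thick behind its face.
- crank (a joint): turn of the crank, rad. 0: jaw fully open, handle straight up. Grows clockwise seen from the crank end (handle from the top to +x of the vise, then down); 6.283 rad closes the jaw 16 mm. Turning takes about 5 N at the handle; once the row is pressed, 1 N more per 20 N of jaw force, building up within a fraction of a turn. Self-locking: left alone it holds up to about 80 N of jaw force.
- screw_end (a point): point on the screw axis, fixed to the vise: 100 mm above the bench, vise y = -204 mm. Centre of the circle, of radius 50 mm in the vise x-z plane, on which point handle goes round: at crank angle a the handle is 50 mm (sin a along vise x, cos a up) from here.
- handle (a point): where to hold the crank handle: on its axis, in its outer half. Black round handle 16 mm in diameter, 86 mm long, parallel to the screw (vise y -151 to -237 mm), free to spin on its pin, so the hand need not turn with the crank.
- stand: drying stand, plywood board 160 (x) x 110 (y) x 12 mm, fixed to the bench. Origin under its centre. Front lip along x at y -40 to -32 mm, 10 mm high above the board; steel rail along x behind (see rail). The slab stands on the board between lip and rail and leans back towards +y of the stand (roughly towards the middle of the bench).
- rail: round steel rail of the stand, 10 mm in diameter, 160 mm long along the stand's x; origin at its middle: stand y = +25 mm, 55 mm above the bench. With the slab's lower back edge 25 mm in front of the rail's axis (stand y = 0) the slab leans at about 0.4 rad (23 degrees).
- slab_c (a point): centre of the large brown slab of resin-cured soil: 110 mm wide (its x), 14 mm thick (its y), 100 mm high (its z), about 0.3 kg. At the start it stands upright on the vise bed between the open jaws, its broad faces roughly parallel to the jaw faces.
- block1_c (a point): centre of a small brown block of resin-cured soil: 50 mm long (its x), 24 mm thick (its y), 30 mm high (its z), about 0.07 kg, lying on the bench in front of the vise. Some of the four blocks may be absent (None from the first reading on).
- block2_c (a point): centre of a small brown block of resin-cured soil: 50 mm long (its x), 24 mm thick (its y), 30 mm high (its z), about 0.07 kg, lying on the bench in front of the vise. Some of the four blocks may be absent (None from the first reading on).
- block3_c (a point): centre of a small brown block of resin-cured soil: 50 mm long (its x), 24 mm thick (its y), 30 mm high (its z), about 0.07 kg, lying on the bench in front of the vise. Some of the four blocks may be absent (None from the first reading on).
- block4_c (a point): centre of a small brown block of resin-cured soil: 50 mm long (its x), 24 mm thick (its y), 30 mm high (its z), about 0.07 kg, lying on the bench in front of the vise. Some of the four blocks may be absent (None from the first reading on).
- wash_bottle: white wash bottle with spout, bystander, 72 mm in diameter, 215 mm high; origin under its centre
- jar: small clear sample jar, bystander, 54 mm in diameter, 60 mm high; origin under its centre
- spatula: lab spatula lying on the bench, bystander, 190 mm long; origin under its middle
- tin: flat aluminium soil tin, bystander, 60 mm in diameter, 35 mm high; origin under its centre
- beaker: glass beaker, bystander, 68 mm in diameter, 85 mm high; origin under its centre

How it is judged (in metres and radians):
On the way, in this order (a step that is already met when the one before it is completed fails the run):
1. the slab leans on the drying stand (angle between slab_c's own z axis and vertical between 0.17 and 0.66 rad and contact force between rail and anything else above 0.1 N and angle between the x axis of slab_c and the x axis of stand, either way round below 0.3 rad and y of slab_c in the frame of stand between -0.03 and 0.04 m and x of slab_c in the frame of stand between -0.06 and 0.06 m and z of slab_c in the frame of stand between 0.045 and 0.08 m and contact force between the fingers and stand below 0.1 N and distance between the grasp point and slab_c above 0.09 m), for 0.3 s.
2. all blocks stand in a row in the vise and the jaw grips them (x of block1_c in the frame of vise between -0.02 and 0.02 m and y of block1_c in the frame of vise between -0.055 and 0.085 m and z of block1_c in the frame of vise between 0.134 and 0.146 m and angle between each of block1_c, block2_c, block3_c, block4_c's own z axis and vertical below 0.12 rad and angle between the x axis of each of block1_c, block2_c, block3_c, block4_c and the x axis of vise, either way round below 0.15 rad and x of block2_c in the frame of vise between -0.02 and 0.02 m and y of block2_c in the frame of vise between -0.055 and 0.085 m and z of block2_c in the frame of vise between 0.134 and 0.146 m and x of block3_c in the frame of vise between -0.02 and 0.02 m and y of block3_c in the frame of vise between -0.055 and 0.085 m and z of block3_c in the frame of vise between 0.134 and 0.146 m and x of block4_c in the frame of vise between -0.02 and 0.02 m and y of block4_c in the frame of vise between -0.055 and 0.085 m and z of block4_c in the frame of vise between 0.134 and 0.146 m and contact force between each of jaw, fixed_jaw and anything else above 8 N), for 0.3 s.
At the end, for the whole second after the job is handed in: The slab leans on the rail at 0.17 to 0.66 rad from upright, square to it within 0.3 rad. Each block stands on the bed between the jaws, within 20 mm of their middle line, turned under 0.15 rad; both jaws press with over 8 N (all of step 2 and angle between slab_c's own z axis and vertical between 0.17 and 0.66 rad and contact force between rail and anything else above 0.1 N and angle between the x axis of slab_c and the x axis of stand, either way round below 0.3 rad and y of slab_c in the frame of stand between -0.03 and 0.04 m and x of slab_c in the frame of stand between -0.06 and 0.06 m and z of slab_c in the frame of stand between 0.045 and 0.08 m); the robot touches nothing.
It fails at once if another lab thing is shoved or knocked over (distance of any of wash_bottle, jar, spatula, tin, beaker from where it was at the start of the episode above 0.04 m).
It fails at once if the slab falls over (angle between slab_c's own z axis and vertical above 1 rad).
Of block1, block2, block3, block4 only 2 to 4 are there at a start; the rules pass over those that are not, and their reading is None.
At some moment in a run one of block1, block2, block3, block4 may be knocked a few centimetres aside while the robot is not near it.
It also fails if it takes over 210 s, if anything falls off the work surface, if the arm or the gripper's body presses on something with over 40 N, if the wrist force passes 120 N, or if a joint passes its speed limit or range.

## Working session

There is one attempt and no reset: what is moved stays moved. The work goes in short steps, Python scripts to look and compute and a tool call to move; the robot and the scene stay as the last step left them, time stands still between calls to the robot, and variables do not carry over. Pictures are saved under pics/ and viewed, at most 14 in all, crops included, and the job is handed in when it is done.

Besides the shell and the picture viewer there is one more tool, called after "Call:" by a JSON object that holds its "fn" and its "kwargs". move_arm: Moves the arm, as the interface text tells. Scaled input: -1 to 1 covers 0.15 m each way for a shift and pi/2 rad each way for a turn. Its arguments: {"type":"object","properties":{"moves":{"type":"array"},"claw":{"type":"number"}},"required":["moves"]}

```bash
mkdir -p pics; ls; python3 - <<'E'
from cell import monitor, viewer, order, env
import cv2
for n in ("scene","top"):
    im=viewer.read_camera(n); cv2.imwrite(f"pics/{n}0.png",cv2.resize(im[:,:,::-1],(800,500),interpolation=cv2.INTER_CUBIC))
    cv2.imwrite(f"pics/raw_{n}0.png",im[:,:,::-1])
    c=viewer.camera_info(n); print(n,c["K"],c["camera_from_world"])
print(monitor.state())
E
```

```text
pics
scene [[366.09771128   0.         320.94933605]
 [  0.         366.09771128 197.80126529]
 [  0.           0.           1.        ]] [[-4.05376110e-01  9.14046907e-01 -1.37281271e-02  2.03584618e+02]
 [ 7.65080056e-01  3.31014249e-01 -5.52342352e-01 -3.68219919e+02]
 [-5.00322613e-01 -2.34409510e-01 -8.33504328e-01  1.17675243e+03]
 [ 0.00000000e+00  0.00000000e+00  0.00000000e+00  1.00000000e+00]]
top [[417.41721112   0.         318.20777619]
 [  0.         417.41721112 198.86864293]
 [  0.           0.           1.        ]] [[ 1.71254495e-02 -9.99849839e-01  2.64908391e-03  2.25016117e-01]
 [-9.92694504e-01 -1.73192554e-02 -1.19405468e-01  5.83565688e+02]
 [ 1.19433418e-01 -5.84858712e-04 -9.92842040e-01  1.23828006e+03]
 [ 0.00000000e+00  0.00000000e+00  0.00000000e+00  1.00000000e+00]]
{'t': 0.1, 'joints': array([-1.39262683e+00,  4.91493317e-01,  1.55936838e+00,  2.50568398e-05,
        1.09166009e+00, -1.05595065e-01]), 'qvel': array([-0.00047854, -0.00240474, -0.00138982, -0.0019035 , -0.00058994,
        0.00072687]), 'tau': array([ 3.22052409e-03, -6.13621473e+01, -2.58606219e+01,  6.94017252e-02,
        4.70313686e-02, -6.53581901e-05]), 'eef_pos': array([ 174.97447771, -599.77951984,  186.63082093]), 'tcp_rot': array([-3.14067103e+00, -1.20031230e-04,  2.83752947e-01]), 'ft_force': array([1.05537029, 0.02683871, 0.23605054]), 'moment': array([0.0273882 , 0.01279783, 0.00487318]), 'grip_force': 0.0, 'opening': 1.0011902926690714}
```

View pics/scene0.png

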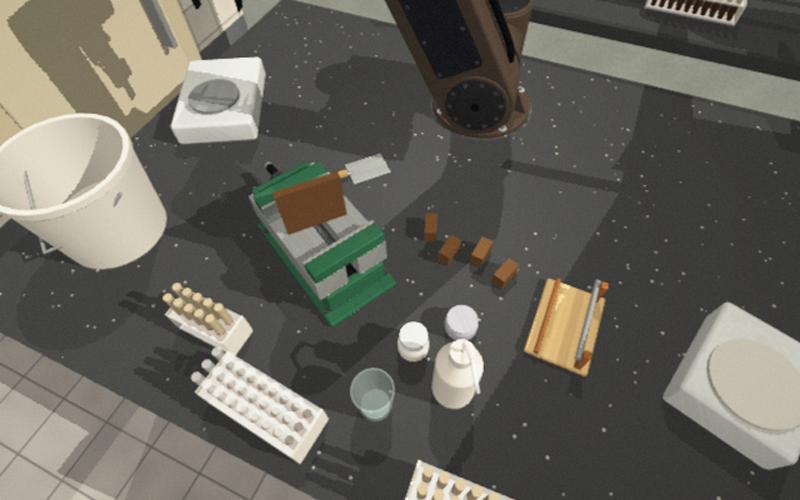

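View pics/top0.png

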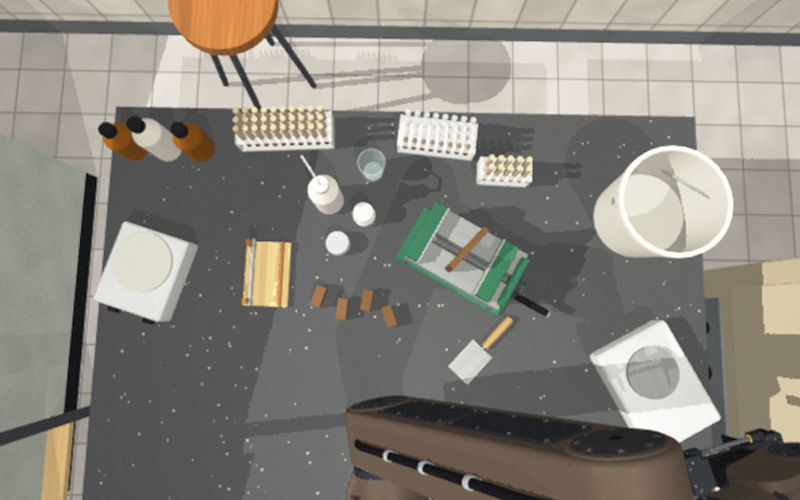

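```bash
cat > h.py <<'E'
import numpy as np, cv2
from cell import monitor, viewer, order, env
def ray(info,u,v,z):
    K=np.array(info["K"]);T=np.array(info["camera_from_world"]);R=T[:3,:3];c=-R.T@T[:3,3]
    d=R.T@np.linalg.solve(K,[u,v,1.]); return c+d*(z-c[2])/d[2]
def proj(info,p):
    K=np.array(info["K"]);T=np.array(info["camera_from_world"]);q=K@(T[:3,:3]@np.asarray(p,float)+T[:3,3]);return q[:2]/q[2]
def crop(im,x0,y0,w,h,s,fn):
    c=im[y0:y0+h,x0:x0+w]; cv2.imwrite(fn,cv2.resize(c,None,fx=s,fy=s,interpolation=cv2.INTER_CUBIC))
E
python3 - <<'E'
from h import *
crop(cv2.imread("pics/raw_top0.png"),185,150,260,150,3,"pics/topc.png")
E
```

```text
(no output)
```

View pics/topc.png

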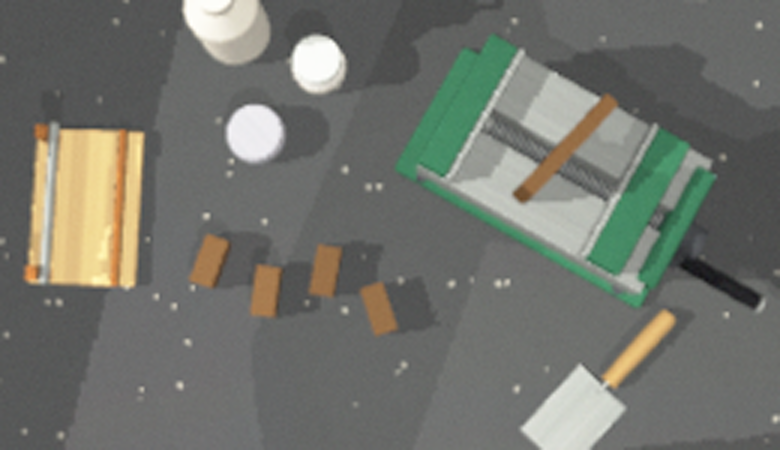

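```bash
python3 - <<'E'
from h import *
np.set_printoptions(precision=1,suppress=True)
c=viewer.camera_info("top")
P=lambda x,y,z: ray(c,185+(x+.5)/3-.5,150+(y+.5)/3-.5,z)
for n,x,y,z in [("fj a",521,50,152),("fj b",449,178,152),("mj a",655,125,152),("mj b",587,250,152),("bed a",525,55,125),("slab a",608,100,225),("slab b",523,195,225),
 ("b1",211,260,30),("b2",266,290,30),("b3",326,270,30),("b4",379,308,30),("handle out",758,303,150),("handle in",685,264,150),
 ("board a",33,130,12),("board b",27,283,12),("board c",134,287,12),("board d",144,131,12),("rail a",54,126,60),("rail b",44,280,60),("foot",398,168,10),("foot",465,50,10)]:
    print(n,P(x,y,z))
w=viewer.camera_info("wrist");print(w)
E
```

```text
fj a [ 662.9 -100.2  152. ]
fj b [542.  -34.6 152. ]
mj a [ 594.6 -224.6  152. ]
mj b [ 478.1 -161.6  152. ]
bed a [ 663.6 -106.6  125. ]
slab a [ 605.4 -168.9  225. ]
slab b [521.4 -95.5 225. ]
b1 [466.5 199.7  30. ]
b2 [437.3 143.3  30. ]
b3 [458.4  83.4  30. ]
b4 [421.3  29.3  30. ]
handle out [ 432.7 -317.7  150. ]
handle in [ 467.  -251.5  150. ]
board a [598.  391.5  12. ]
board b [440.3 389.4  12. ]
board c [438.2 280.   12. ]
board d [598.9 276.5  12. ]
rail a [596.1 356.6  60. ]
rail b [443.2 358.7  60. ]
foot [565.2  12.6  10. ]
foot [690.5 -55.3  10. ]
{'K': array([[284.1,   0. , 322.9],
       [  0. , 284.1, 198.7],
       [  0. ,   0. ,   1. ]]), 'camera_from_world': array([[   0.3,   -1. ,    0. , -626.1],
       [  -0.9,   -0.3,    0.3,  -28.9],
       [  -0.3,   -0.1,   -1. ,  389.9],
       [   0. ,    0. ,    0. ,    1. ]])}
```

```bash
cat >> h.py <<'E'
from scipy.spatial.transform import Rotation as Ro
np.set_printoptions(precision=3,suppress=True)
def toolR(s=None): s=s or monitor.state(); return Ro.from_euler("xyz",s["tcp_rot"]).as_matrix()
def go(target,yaw=None,step=50):
    """print the shift/turn in move units: shift rows in present tool axes, then turn"""
    s=monitor.state();R=toolR(s);d=np.array(target,float)-s["eef_pos"];t=R.T@d/150
    n=int(np.ceil(np.linalg.norm(d)/step));print("at",s["eef_pos"],"rot",s["tcp_rot"],"t",round(s["t"],2))
    print("total shift",t,"rows",n,"each",t/max(n,1))
    if yaw is not None:
        a=-(yaw-s["tcp_rot"][2]); a=(a+np.pi)%(2*np.pi)-np.pi; m=int(np.ceil(abs(a)/np.radians(10)));print("turn total",a/(np.pi/2),"rows",m,"each",a/(np.pi/2)/max(m,1), "alt",(a-np.sign(a)*np.pi)/(np.pi/2))
def vf(p,O,yaw): c,s=np.cos(yaw),np.sin(yaw);d=np.asarray(p)[:2]-np.asarray(O)[:2];return np.array([d[0]*c+d[1]*s,-d[0]*s+d[1]*c])
E
python3 - <<'E'
from h import *
w=viewer.camera_info("wrist");T=w["camera_from_world"];c=-T[:3,:3].T@T[:3,3];s=monitor.state()
R=toolR();print("cam in tool",R.T@(c-s["eef_pos"]),"view dir tool",R.T@T[2,:3],"up img",R.T@-T[1,:3])
go([450,-60,450],-0.717)
E
```

```text
cam in tool [  75.225    1.023 -197.187] view dir tool [-0.266  0.001  0.964] up img [0.964 0.001 0.266]
at [ 174.974 -599.78   186.631] rot [-3.141 -0.     0.284] t 0.1
total shift [ 2.768 -2.943 -1.753] rows 14 each [ 0.198 -0.21  -0.125]
turn total 0.637099113054883 rows 6 each 0.10618318550914717 alt -1.3629008869451171
```

Call:
{"fn": "move_arm", "kwargs": {"moves": [0.2,-0.2,-0.2,0,0.2,-0.2,-0.2,0,0.2,-0.2,-0.2,0,0.2,-0.2,-0.2,0,0.2,-0.2,-0.2,0,0.2,-0.2,-0.2,0,0.2,-0.2,-0.2,0,0.2,-0.2,-0.2,0,0.2,-0.25,-0.15,0,0.2,-0.25,0,0], "claw": 95}}

```text
t: 1.35
eef_pos: [375.4, -212.3, 451.0]
tcp_rot: [3.14, -0.001, 0.284]
ft_force: [0.3, -0.4, 0.6]
opening: 0.999
grip_force: 0.0
```

Call:
{"fn": "move_arm", "kwargs": {"moves": [0.2,-0.25,0,0.1,0.1,-0.25,0,0.1,0,0,0,0.1,0,0,0,0.1,0,0,0,0.1,0,0,0,0.1,0,0,0,0]}}

```text
t: 2.22
eef_pos: [403.2, -130.0, 449.4]
tcp_rot: [3.141, 0.0, -0.658]
ft_force: [0.6, -0.7, -0.0]
opening: 0.997
grip_force: 0.0
```

```bash
python3 - <<'E'
from h import *
go([450,-60,450],-0.717)
s=monitor.state();i=viewer.camera_info("wrist");im=viewer.read_camera("wrist")[:,:,::-1]
import pickle;pickle.dump((s,i),open("w1.pkl","wb"));cv2.imwrite("pics/raw_w1.png",im)
cv2.imwrite("pics/w1.png",cv2.resize(im,(800,500),interpolation=cv2.INTER_CUBIC))
E
```

```text
at [ 403.158 -130.048  449.439] rot [ 3.141  0.    -0.658] t 2.23
total shift [-0.038 -0.56  -0.004] rows 2 each [-0.019 -0.28  -0.002]
turn total 0.03779048375261607 rows 1 each 0.03779048375261607 alt -1.9622095162473838
```

View pics/w1.png

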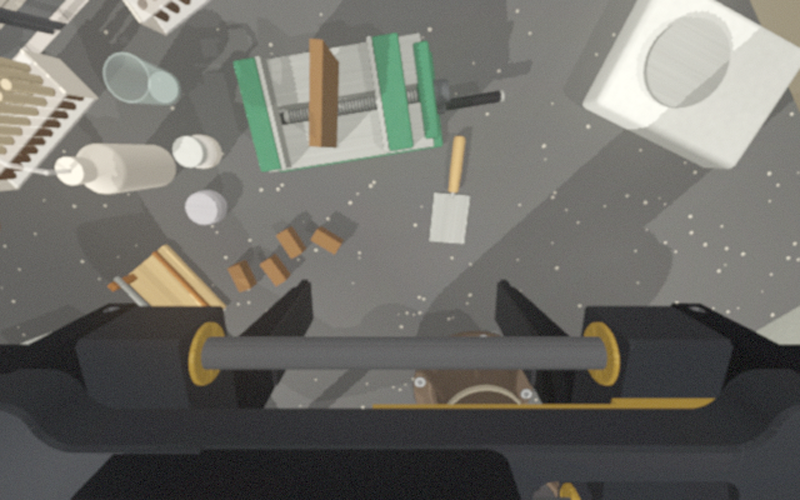

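```bash
python3 - <<'E'
from h import *
crop(cv2.imread("pics/raw_w1.png"),170,20,250,120,3.2,"pics/w1c.png")
E
```

```text
(no output)
```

View pics/w1c.png

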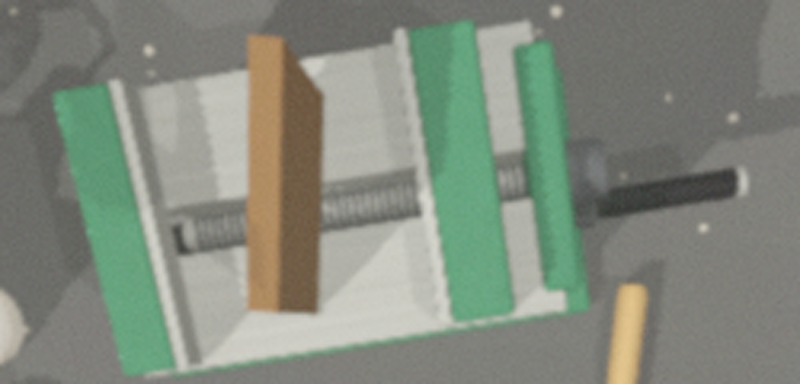

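```bash
python3 - <<'E'
from h import *
import pickle; from scipy.optimize import least_squares
s,c=pickle.load(open("w1.pkl","rb"));ct=viewer.camera_info("top")
U=lambda x,y:np.array([170+(x+.5)/3.2-.5,20+(y+.5)/3.2-.5]); V=lambda x,y:np.array([185+(x+.5)/3-.5,150+(y+.5)/3-.5])
pts={"slab":((265,37),(263,310),225,(608,100),(523,195))}
for a,b,z in[((265,37),(263,310),225)]:
    p,q=ray(c,*U(*a),z),ray(c,*U(*b),z);print("slab",p,q,(p+q)/2,np.arctan2(*(p-q)[1::-1]))
# vise fit: x,y,yaw, jaw y, crank a
obs=[ # cam, uv, kind
 (c,U(114,82),(-70,85,152)),(c,U(184,370),(70*-1,85,152)),]
def w(P,p): ca,sa=np.cos(P[2]),np.sin(P[2]);return np.array([P[0]+p[0]*ca-p[1]*sa,P[1]+p[0]*sa+p[1]*ca,p[2]])
def res(P,full=False):
    j,a=P[3],P[4]; H=lambda y:(50*np.sin(a),y,100+50*np.cos(a))
    O=[(c,U(122,82),(70,85,152)),(c,U(190,368),(-70,85,152)),(c,U(400,30),(70,j,152)),(c,U(442,320),(-70,j,152)),(c,U(742,181),H(-237)),
       (ct,V(521,50),(70,85,152)),(ct,V(449,178),(-70,85,152)),(ct,V(655,125),(70,j,152)),(ct,V(587,250),(-70,j,152)),(ct,V(759,302),H(-237))]
    return np.concatenate([proj(k,w(P,p))-uv for k,uv,p in O])
for a0 in(0.5,2,4,5.5):
    r=least_squares(res,[562,-142,-.49,-57,a0]);print(r.cost,r.x);print(r.fun.reshape(-1,2).round(1).tolist())
E
```

```text
slab [ 610.219 -173.121  225.   ] [ 529.29  -100.374  225.   ] [ 569.755 -136.747  225.   ] -0.7321979728992398
82.83004157235592 [ 566.795 -138.866   -0.489  -60.824   -0.666]
[[-5.4, 0.5], [-3.6, 0.9], [-1.2, -0.8], [1.9, 0.9], [8.8, 1.7], [-1.2, -2.0], [-1.3, -1.1], [0.3, -1.9], [-0.7, 0.6], [4.3, 2.1]]
8.207226104342103 [ 562.688 -145.437   -0.495  -53.071    3.473]
[[-0.3, -0.5], [0.5, 0.2], [-0.9, -0.2], [1.8, 1.5], [-1.2, 0.5], [1.3, -0.6], [1.0, 0.2], [0.3, -1.6], [-1.0, 0.8], [-0.1, -0.6]]
8.207226104360585 [ 562.688 -145.437   -0.495  -53.071    3.473]
[[-0.3, -0.5], [0.5, 0.2], [-0.9, -0.2], [1.8, 1.5], [-1.2, 0.5], [1.3, -0.6], [1.0, 0.2], [0.3, -1.6], [-1.0, 0.8], [-0.1, -0.6]]
82.83004158223686 [ 566.795 -138.866   -0.489  -60.824    5.617]
[[-5.4, 0.5], [-3.6, 0.9], [-1.2, -0.8], [1.9, 0.9], [8.8, 1.7], [-1.2, -2.0], [-1.3, -1.1], [0.3, -1.9], [-0.7, 0.6], [4.3, 2.1]]
```

```bash
python3 - <<'E'
from h import *
go([567,-135,300],-.728)
E
```

```text
at [ 403.208 -130.046  449.474] rot [ 3.142  0.    -0.655] t 2.27
total shift [ 0.886 -0.639  0.996] rows 5 each [ 0.177 -0.128  0.199]
turn total 0.04632564450202076 rows 1 each 0.04632564450202076 alt -1.9536743554979792
```

Call:
{"fn": "move_arm", "kwargs": {"moves": [0.22,-0.16,0.25,0,0.22,-0.16,0.25,0,0.22,-0.16,0.25,0,0.226,-0.16,0.25,0,0,0,0,0.046,0,0,0,0]}}

```text
t: 3.02
eef_pos: [567.2, -135.5, 298.9]
tcp_rot: [3.141, 0.001, -0.728]
ft_force: [-1.4, -0.2, -0.1]
opening: 0.999
grip_force: 0.0
```

```bash
python3 - <<'E'
from h import *
go([567,-135,190],-.728)
s=monitor.state();i=viewer.camera_info("wrist");im=viewer.read_camera("wrist")[:,:,::-1]
import pickle;pickle.dump((s,i),open("w2.pkl","wb"));cv2.imwrite("pics/raw_w2.png",im)
cv2.imwrite("pics/w2.png",cv2.resize(im,(800,500),interpolation=cv2.INTER_CUBIC))
E
```

```text
at [ 567.239 -135.473  298.897] rot [ 3.141  0.001 -0.728] t 3.02
total shift [-0.002 -0.002  0.726] rows 3 each [-0.001 -0.001  0.242]
turn total 0.00028944972534982567 rows 1 each 0.00028944972534982567 alt -1.9997105502746502
```

View pics/w2.png

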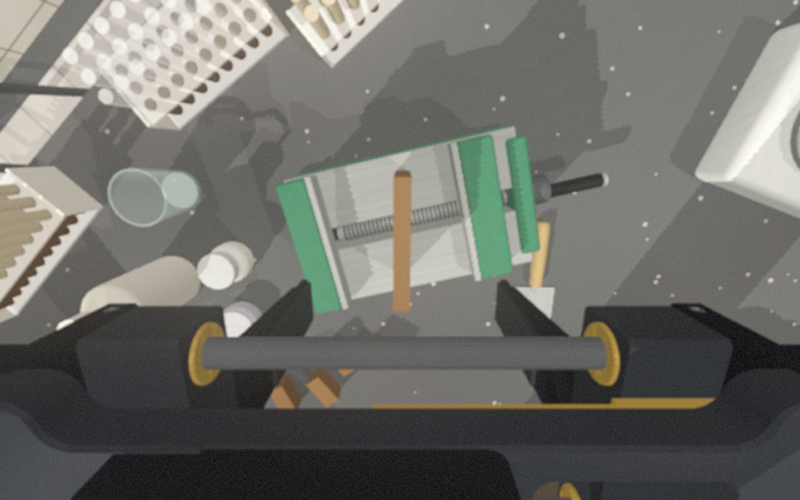

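Call:
{"fn": "move_arm", "kwargs": {"moves": [0,0,0.25,0,0,0,0.25,0,0,0,0.226,0,0,0,0,0]}}

```text
t: 3.58
eef_pos: [566.1, -135.4, 189.9]
tcp_rot: [3.141, 0.002, -0.729]
ft_force: [-0.2, -0.5, 0.7]
opening: 1.001
grip_force: 0.0
```

Call:
{"fn": "move_arm", "kwargs": {"moves": [0,0,0,0,0,0,0,0,0,0,0,0,0,0,0,0,0,0,0,0,0,0,0,0,0,0,0,0,0,0,0,0], "claw": 0}}

```text
t: 4.58
eef_pos: [567.1, -135.5, 190.7]
tcp_rot: [3.141, 0.0, -0.731]
ft_force: [0.3, 0.9, 0.3]
opening: 0.215
grip_force: 0.0
```

```bash
python3 - <<'E'
from h import *
import pickle
s,c=pickle.load(open("w2.pkl","rb"))
U=lambda x,y:((x+.5)*.8-.5,(y+.5)*.8-.5)
p,q=ray(c,*U(402,175),225),ray(c,*U(401,309),225);print(p,q,(p+q)/2)
print(monitor.state()["opening"],monitor.state()["grip_force"])
E
```

```text
[ 611.525 -173.773  225.   ] [ 530.668 -100.342  225.   ] [ 571.096 -137.057  225.   ]
0.21530650378029245 0.0
```

Call:
{"fn": "move_arm", "kwargs": {"moves": [0,0,0,0,0,0,0,0,0,0,0,0,0,0,-0.1,0,0,0,-0.25,0,0,0,-0.25,0,0,0,-0.25,0,0,0,0,0], "claw": 0}}

```text
t: 5.58
eef_pos: [567.8, -135.8, 321.6]
tcp_rot: [-3.14, -0.005, -0.731]
ft_force: [-0.1, -0.5, -2.7]
opening: 0.143
grip_force: 30.0
```

```bash
python3 - <<'E'
from h import *
print(monitor.state()["opening"],monitor.state()["grip_force"])
go([516,325,317],0)
E
```

```text
0.14276603090827888 29.96681660413742
at [ 567.798 -135.76   321.621] rot [-3.14  -0.005 -0.731] t 5.58
total shift [-2.308 -2.057  0.023] rows 10 each [-0.231 -0.206  0.002]
turn total -0.46531499319461045 rows 5 each -0.09306299863892209 alt 1.5346850068053894
```

Call:
{"fn": "move_arm", "kwargs": {"moves": [-0.23,-0.206,0,0,-0.23,-0.206,0,0,-0.23,-0.206,0,0,-0.23,-0.206,0,0,-0.23,-0.206,0,0,-0.23,-0.206,0,0,-0.23,-0.206,0,0,-0.23,-0.206,0,0,-0.23,-0.206,0,0,-0.23,-0.206,0,0]}}

```text
t: 6.82
eef_pos: [522.0, 311.4, 316.7]
tcp_rot: [-3.135, 0.018, -0.698]
ft_force: [0.4, -0.4, -2.9]
opening: 0.147
grip_force: 30.0
```

Call:
{"fn": "move_arm", "kwargs": {"moves": [0,0,0,-0.093,0,0,0,-0.093,0,0,0,-0.093,0,0,0,-0.093,0,0,0,-0.093,0,0,0,0]}}

```text
t: 7.58
eef_pos: [522.8, 309.3, 316.8]
tcp_rot: [-3.125, 0.008, 0.028]
ft_force: [-0.4, -0.2, -2.6]
opening: 0.144
grip_force: 30.0
```

```bash
python3 - <<'E'
from h import *
go([516,325,317],0)
s=monitor.state();i=viewer.camera_info("wrist");im=viewer.read_camera("wrist")[:,:,::-1]
import pickle;pickle.dump((s,i),open("w3.pkl","wb"));cv2.imwrite("pics/raw_w3.png",im)
cv2.imwrite("pics/w3.png",cv2.resize(im,(800,500),interpolation=cv2.INTER_CUBIC))
E
```

```text
at [522.822 309.278 316.792] rot [-3.125  0.008  0.028] t 7.58
total shift [-0.043 -0.106  0.001] rows 1 each [-0.043 -0.106  0.001]
turn total 0.017868383156732195 rows 1 each 0.017868383156732195 alt -1.9821316168432679
```

View pics/w3.png

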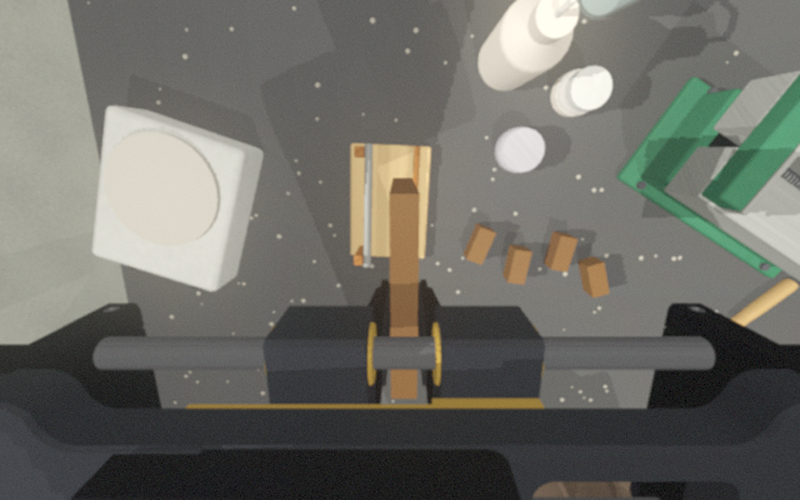

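```bash
python3 - <<'E'
from h import *
import pickle
s,c=pickle.load(open("w3.pkl","rb"))
U=lambda x,y:((x+.5)*.8-.5,(y+.5)*.8-.5)
for n,x,y,z in[("bTL",351,144,12),("bTR",431,145,12),("bBR",430,258,12),("bBL",351,258,12),("railT",369,144,60),("railB",368,266,60),("lipT",416.5,146,22),("b1",481,243,30),("b2",518,265,30),("b3",563,251,30),("b4",594,278,30)]: print(n,ray(c,*U(x,y),z))
print(monitor.state()["tcp_rot"],s["joints"])
E
```

```text
bTL [602.572 386.557  12.   ]
bTR [604.194 278.045  12.   ]
bBR [444.04  271.819  12.   ]
bBL [440.314 388.759  12.   ]
railT [602.919 356.843  60.   ]
railB [445.022 358.141  60.   ]
lipT [602.317 297.807  22.   ]
b1 [473.957 202.639  30.   ]
b2 [443.183 147.249  30.   ]
b3 [465.909  86.626  30.   ]
b4 [427.066  36.407  30.   ]
[-3.125  0.008  0.026] [0.416 0.367 1.414 0.019 1.361 1.955]
```

```bash
python3 - <<'E'
from h import *
go([519,329,84],-0.01,40)
E
```

```text
at [522.87  309.296 316.961] rot [-3.125  0.008  0.026] t 7.62
total shift [-0.01  -0.106  1.555] rows 6 each [-0.002 -0.018  0.259]
turn total 0.022847664416796407 rows 1 each 0.022847664416796407 alt -1.9771523355832037
```

Call:
{"fn": "move_arm", "kwargs": {"moves": [0,0,0,0.023,0,-0.13,0,0,0,0,0.25,0,0,0,0.25,0,0,0,0.25,0,0,0,0.25,0,0,0,0.2,0,0,0,0,0,0,0,0,0]}}

```text
t: 8.75
eef_pos: [522.6, 332.8, 139.2]
tcp_rot: [-3.124, 0.006, -0.007]
ft_force: [-0.1, 0.7, -3.5]
opening: 0.141
grip_force: 30.0
```

```bash
python3 - <<'E'
from h import *
go([519,329,79],-0.01,40); print(monitor.state()["joints"])
E
```

```text
at [522.571 332.83  139.248] rot [-3.124  0.006 -0.007] t 8.75
total shift [-0.021  0.033  0.401] rows 2 each [-0.011  0.016  0.201]
turn total 0.001766621580799785 rows 1 each 0.001766621580799785 alt -1.9982333784192001
[0.452 0.531 1.63  0.022 0.979 2.017]
```

Call:
{"fn": "move_arm", "kwargs": {"moves": [-0.02,0.03,0.15,0,0,0,0.15,0,0,0,0.06,0,0,0,0.02,0,0,0,0,0,0,0,0,0]}}

```text
t: 9.5
eef_pos: [518.9, 328.7, 81.8]
tcp_rot: [-3.124, 0.006, -0.007]
ft_force: [-0.2, 0.8, -2.8]
opening: 0.144
grip_force: 30.0
```

Call:
{"fn": "move_arm", "kwargs": {"moves": [0,0,0.01,0,0,0,0.01,0,0,0,0,0,0,0,0,0]}}

```text
t: 10.0
eef_pos: [518.6, 328.6, 78.1]
tcp_rot: [-3.124, 0.007, -0.007]
ft_force: [0.6, -0.7, -1.2]
opening: 0.143
grip_force: 30.0
```

Call:
{"fn": "move_arm", "kwargs": {"moves": [0,0,0.007,0,0,0,0,0,0,0,0,0]}}

```text
t: 10.38
eef_pos: [518.4, 328.8, 77.8]
tcp_rot: [-3.124, 0.007, -0.007]
ft_force: [-5.2, -0.4, 7.3]
opening: 0.144
grip_force: 30.0
```

Call:
{"fn": "move_arm", "kwargs": {"moves": [0,0,0,0,0,0,0,0,0,0,-0.02,0,0,0,0,0], "claw": 34}}

```text
t: 10.88
eef_pos: [518.8, 328.6, 80.2]
tcp_rot: [-3.124, 0.007, -0.007]
ft_force: [0.3, -0.5, -0.4]
opening: 0.353
grip_force: 0.0
```

Call:
{"fn": "move_arm", "kwargs": {"moves": [0,-0.03,0,0,0,-0.03,0,0,0,-0.03,0,0,0,-0.02,0,0,0,-0.02,0,0,0,-0.02,0,0,0,-0.02,0,0,0,-0.02,0,0,0,-0.02,0,0,0,0,0,0]}}

```text
t: 12.12
eef_pos: [518.8, 360.3, 80.5]
tcp_rot: [-3.124, 0.007, -0.007]
ft_force: [0.1, -0.6, 1.0]
opening: 0.356
grip_force: 0.0
```

```bash
python3 - <<'E'
from h import *
s=monitor.state();i=viewer.camera_info("wrist");im=viewer.read_camera("scene")[:,:,::-1]
c=viewer.camera_info("scene");print(proj(c,[521,340,60]))
u,v=proj(c,[521,340,80]).astype(int)
crop(im,u-90,v-75,180,150,4,"pics/s1.png")
E
```

```text
[461.702 248.915]
```

View pics/s1.png

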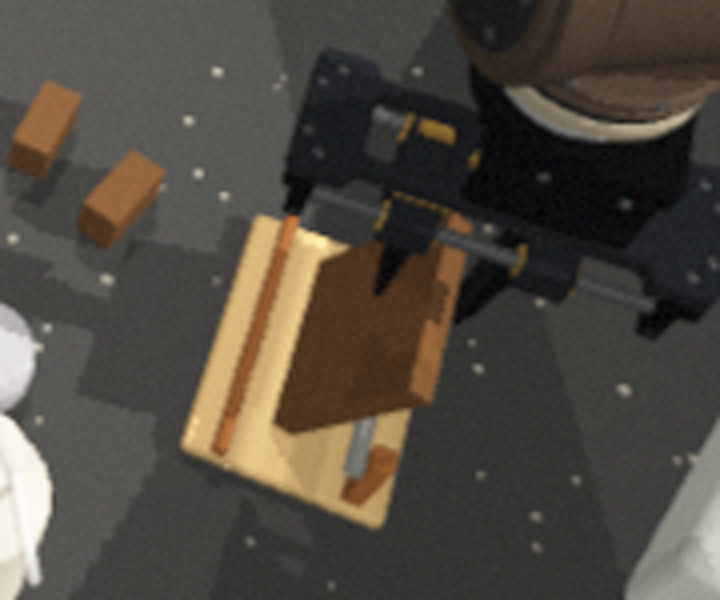

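Call:
{"fn": "move_arm", "kwargs": {"moves": [0,0,0,0,0,0,0,0,0,0,-0.1,0,0,0,-0.2,0,0,0,-0.3,0,0,0,-0.3,0,0,0,-0.3,0,0,0,0,0], "claw": 50}}

```text
t: 13.18
eef_pos: [521.1, 357.4, 265.3]
tcp_rot: [-3.121, 0.001, -0.007]
ft_force: [-0.3, 0.1, -1.4]
opening: 0.524
grip_force: 0.0
```

```bash
python3 - <<'E'
from h import *
go([440,150,330],0.3)
im=viewer.read_camera("scene")[:,:,::-1]
cv2.imwrite("pics/raw_s2.png",im)
crop(im,320,140,200,150,4,"pics/s2.png")
E
```

```text
at [521.079 357.435 265.298] rot [-3.121  0.001 -0.007] t 13.18
total shift [-0.531  1.378 -0.459] rows 5 each [-0.106  0.276 -0.092]
turn total -0.19549873303597898 rows 2 each -0.09774936651798949 alt 1.804501266964021
```

View pics/s2.png

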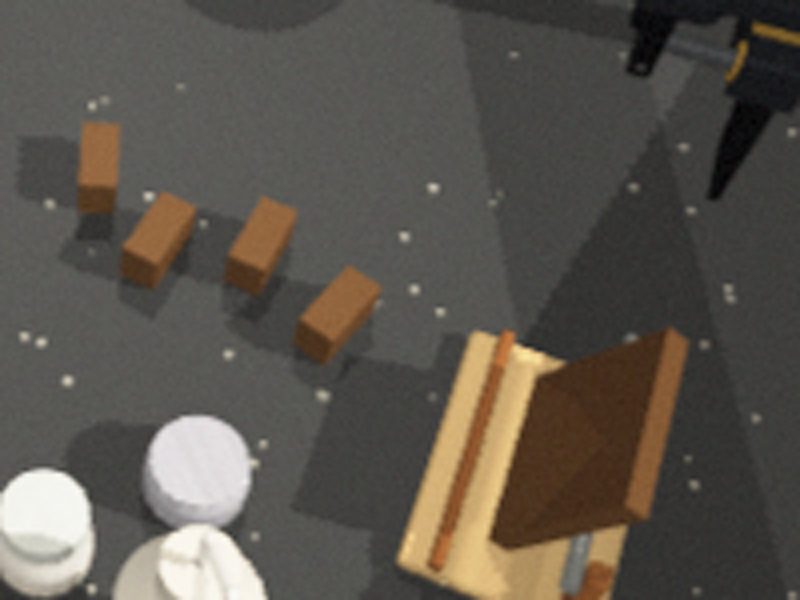

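```bash
python3 - <<'E'
from h import *
c=viewer.camera_info("scene")
U=lambda x,y:(320+(x+.5)/4-.5,140+(y+.5)/4-.5)
for n,a,b in[("A",(365,279),(316,329)),("B",(281,206),(245,264)),("C",(181,201),(140,260)),("D",(101,123),(98,190))]:
    p,q=ray(c,*U(*a),30),ray(c,*U(*b),30);m=(p+q)/2;d=q-p
    print(n,m,"len",np.linalg.norm(d),"yaw",np.arctan2(d[1],d[0]))
E
```

```text
A [469.829 203.854  30.   ] len 47.74879232787687 yaw -0.3547743430494684
B [441.224 146.202  30.   ] len 49.730975594999755 yaw -0.1352896000298627
C [462.985  87.542  30.   ] len 51.37137916931115 yaw -0.15181069526096827
D [425.336  31.927  30.   ] len 53.04768244471357 yaw 0.34600107925408147
```

```bash
python3 - <<'E'
from h import *
go([470,202.5,150],1.216,40)
E
```

```text
at [520.31  357.058 262.723] rot [-3.123  0.004 -0.007] t 13.22
total shift [-0.325  1.047  0.733] rows 5 each [-0.065  0.209  0.147]
turn total -0.778634949611262 rows 8 each -0.09732936870140775 alt 1.2213650503887379
```

Call:
{"fn": "move_arm", "kwargs": {"moves": [-0.065,0.21,0.1,0,-0.065,0.21,0.1,0,-0.065,0.21,0.15,0,-0.065,0.21,0.18,0,-0.065,0.21,0.2,0,0,0,0,-0.1,0,0,0,-0.1,0,0,0,-0.1,0,0,0,-0.1,0,0,0,-0.1], "claw": 80}}

```text
t: 14.48
eef_pos: [468.7, 201.5, 147.9]
tcp_rot: [-3.123, -0.005, 0.783]
ft_force: [-0.6, 0.2, -0.1]
opening: 0.844
grip_force: 0.0
```

Call:
{"fn": "move_arm", "kwargs": {"moves": [0,0,0,-0.1,0,0,0,-0.1,0,0,0,-0.08,0,0,0,0]}}

```text
t: 14.98
eef_pos: [468.8, 201.5, 148.1]
tcp_rot: [-3.128, -0.013, 1.217]
ft_force: [-0.9, -0.0, -0.0]
opening: 0.84
grip_force: 0.0
```

```bash
cat >> h.py <<'E'
def wrist(fn):
    s=monitor.state();i=viewer.camera_info("wrist");im=viewer.read_camera("wrist")[:,:,::-1]
    cv2.imwrite("pics/raw_"+fn,im); return s,i,im
def blocks(names=("scene","top")):
    """brown small blobs: centre and yaw of top face (z=30) from the bright brown top"""
    for n in names:
        im=viewer.read_camera(n);i=viewer.camera_info(n);h=cv2.cvtColor(im,cv2.COLOR_RGB2HSV)
        m=cv2.inRange(h,(5,110,60),(18,255,255));k,l,st,ce=cv2.connectedComponentsWithStats(m)
        for j in range(1,k):
            if 60<st[j,4]<600:
                P=np.array([ray(i,u,v,15)[:2] for v,u in np.argwhere(l==j)],np.float32);r=cv2.minAreaRect(P)
                if 350<r[0][0]<520 and -20<r[0][1]<260: print(n,np.round(P.mean(0),1),"rect",np.round(r[0],1),np.round(r[1],0),round(r[2],1))
E
python3 - <<'E'
from h import *
go([470,202.5,5],1.216,40)
blocks()
E
```

```text
at [468.845 201.54  148.05 ] rot [-3.128 -0.013  1.217] t 14.97
total shift [-0.003  0.018  0.954] rows 4 each [-0.001  0.005  0.238]
turn total 0.0007090260629159351 rows 1 each 0.0007090260629159351 alt -1.999290973937084
scene [423.4  30.6] rect [423.3  30.3] [69. 23.] 18.5
scene [460.9  85.9] rect [460.7  85.7] [31. 67.] 81.0
scene [439.4 145.4] rect [438.8 144.8] [28. 70.] 86.2
scene [468.4 203.3] rect [468.2 203. ] [30. 67.] 72.0
top [458.4  84.9] rect [458.6  84.8] [23. 48.] 80.1
top [436.7 145.4] rect [436.9 145.3] [24. 48.] 84.5
top [420.8  29.8] rect [421.   30.1] [48. 21.] 19.6
```

Call:
{"fn": "move_arm", "kwargs": {"moves": [0,0.02,0.25,0,0,0,0.25,0,0,0,0.25,0,0,0,0.19,0,0,0,0,0]}}

```text
t: 15.7
eef_pos: [470.1, 202.8, 6.1]
tcp_rot: [-3.126, -0.011, 1.216]
ft_force: [0.3, -0.5, 0.0]
opening: 0.84
grip_force: 0.0
```

Call:
{"fn": "move_arm", "kwargs": {"moves": [0,0,0,0,0,0,0,0,0,0,0,0,0,0,0,0,0,0,0,0,0,0,0,0], "claw": 0}}

```text
t: 16.45
eef_pos: [471.2, 203.1, 7.7]
tcp_rot: [-3.129, -0.014, 1.218]
ft_force: [0.6, 0.0, -0.8]
opening: 0.267
grip_force: 0.0
```

```bash
python3 - <<'E'
from h import *
print(monitor.state()["opening"],monitor.state()["grip_force"])
im=viewer.read_camera("scene")[:,:,::-1]
crop(im,320,140,200,150,4,"pics/s3.png")
E
```

```text
0.26700719063451733 0.0
```

View pics/s3.png

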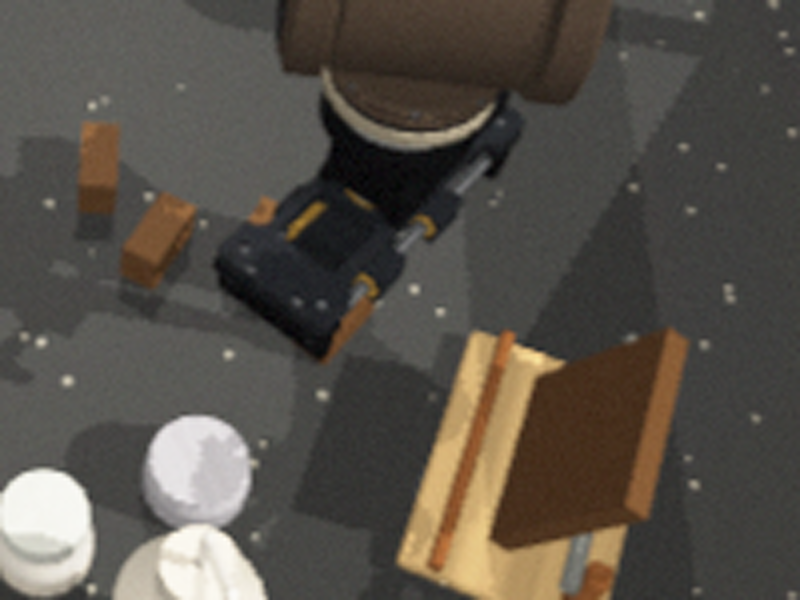

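Call:
{"fn": "move_arm", "kwargs": {"moves": [0,0,-0.2,0,0,0,-0.3,0,0,0,-0.3,0,0,0,-0.3,0,0,0,-0.3,0,0,0,0,0], "claw": 25.4}}

```text
t: 17.25
eef_pos: [473.9, 199.8, 220.6]
tcp_rot: [-3.134, -0.017, 1.218]
ft_force: [0.4, -0.5, 0.4]
opening: 0.266
grip_force: 0.0
```

```bash
python3 - <<'E'
from h import *
print(monitor.state()["opening"],monitor.state()["grip_force"],monitor.state()["ft_force"])
blocks(("scene","top","wrist"))
E
```

```text
0.2663377167784098 0.0 [ 0.449 -0.544  0.423]
scene [423.2  30.7] rect [423.1  30.4] [69. 23.] 18.5
scene [460.9  85.7] rect [460.5  85.2] [31. 67.] 81.8
scene [439.6 145.6] rect [438.8 145.4] [28. 69.] 84.1
scene [468.6 203.2] rect [468.2 203. ] [30. 67.] 72.0
top [458.7  84.8] rect [458.6  84.8] [23. 48.] 80.1
top [436.8 145.2] rect [436.9 145.2] [24. 48.] 83.6
top [420.8  29.9] rect [421.   30.1] [48. 21.] 19.6
wrist [448.5  86.7] rect [448.7  86.3] [36. 25.] 77.4
wrist [406.8  11.4] rect [406.8   9.5] [13. 27.] 70.2
```

```bash
python3 - <<'E'
from h import *
s,i,w=wrist("w4.png"); w=w.copy()
R=toolR(s);p=s["eef_pos"]
def mark(im,info,q,col): u=proj(info,q); cv2.circle(im,tuple(np.round(u).astype(int)),1,col,-1)
sc=viewer.read_camera("scene")[:,:,::-1].copy();si=viewer.camera_info("scene")
for im,info in((w,i),(sc,si)):
    mark(im,info,p,(0,0,255));mark(im,info,p+R@[0,13,0],(0,255,0));mark(im,info,p+R@[0,-13,0],(255,0,0));mark(im,info,p+R@[20,0,0],(0,255,255)); mark(im,info,[470,203,30],(255,255,0))
u=np.round(proj(si,p)).astype(int);print(u)
x,y=max(u[0]-65,0),max(u[1]-60,0)
a=cv2.resize(sc[y:y+150,x:x+130],None,fx=3,fy=3,interpolation=cv2.INTER_CUBIC)
b=cv2.resize(w[150:375,220:425],None,fx=2,fy=2,interpolation=cv2.INTER_CUBIC)
cv2.imwrite("pics/cmp.png",np.hstack([a,b])); print(a.shape,b.shape)
E
```

```text
[419 167]
(450, 390, 3) (450, 410, 3)
```

View pics/cmp.png

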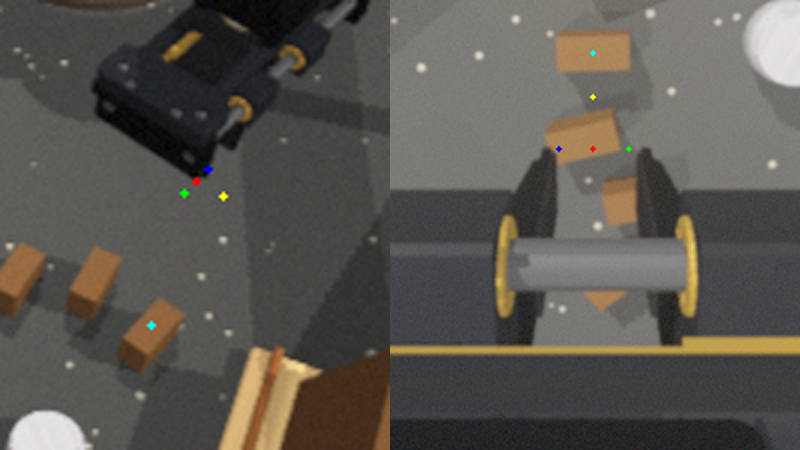

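```bash
python3 - <<'E'
from h import *
si=viewer.camera_info("scene");u,v=proj(si,[521,340,80]).astype(int)
for q in([518.8,343.3,80.5],[518.8,377,80.5],[508.8,343.3,80.5],[518.8,331,80.5],[518.8,343.3,110]): print(q,(proj(si,q)-[u-90,v-75])*4)
# slab in s2
U=lambda x,y:(320+(x+.5)/4-.5,140+(y+.5)/4-.5)
for a in((668,330),(628,516)):print(ray(si,*U(*a),105))
for a in((545,375),(497,547)):print(ray(si,*U(*a),16))
# TCP in s3
for q in([471,203,7.7],[471,203,90],[471+.94*12.7,203-.35*12.7,7.7]):print((proj(si,q)-[320,140])*4)
E
```

```text
[518.8, 343.3, 80.5] [369.97  301.442]
[518.8, 377, 80.5] [435.227 324.819]
[508.8, 343.3, 80.5] [373.873 285.775]
[518.8, 331, 80.5] [346.485 293.028]
[518.8, 343.3, 110] [388.388 275.561]
[465.348 366.682 105.   ]
[578.563 367.434 105.   ]
[460.162 326.957  16.   ]
[575.754 326.316  16.   ]
[330.811 322.122]
[356.197 248.413]
[317.861 335.349]
```

```bash
python3 - <<'E'
from h import *
go([469.5,203,5],1.24,40)
E
```

```text
at [472.24  199.363 216.42 ] rot [-3.127 -0.012  1.218] t 17.5
total shift [-0.001 -0.005  1.41 ] rows 6 each [-0.    -0.001  0.235]
turn total -0.014068031532382105 rows 1 each -0.014068031532382105 alt 1.985931968467618
```

Call:
{"fn": "move_arm", "kwargs": {"moves": [0,0,0,-0.014,0,0,0.3,0,0,0,0.3,0,0,0,0.3,0,0,0,0.2,0,0,0,0.2,0,0,0,0.1,0,0,0,0,0], "claw": 80}}

```text
t: 18.5
eef_pos: [470.8, 203.0, 7.0]
tcp_rot: [-3.128, -0.013, 1.24]
ft_force: [1.1, 0.8, -0.1]
opening: 0.84
grip_force: 0.0
```

```bash
python3 - <<'E'
from h import *
s,i,w=wrist("w5.png");w=w.copy();print(s["eef_pos"],s["opening"])
R=toolR(s)
for q,c in((s["eef_pos"],(0,0,255)),([469.5,203,30],(255,255,0))): cv2.circle(w,tuple(np.round(proj(i,q)).astype(int)),1,c,-1)
crop(w,170,110,300,190,2.6,"pics/w5.png")
E
```

```text
[470.809 202.99    6.958] 0.8398597910231209
```

View pics/w5.png

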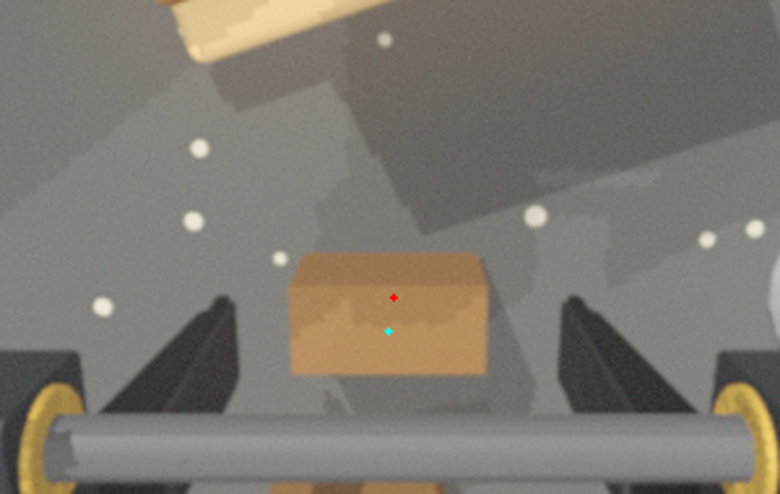

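Call:
{"fn": "move_arm", "kwargs": {"moves": [0,0,0,0,0,0,0,0,0,0,0,0,0,0,0,0,0,0,0,0,0,0,0,0], "claw": 40}}

```text
t: 19.3
eef_pos: [471.2, 203.1, 7.7]
tcp_rot: [-3.129, -0.014, 1.24]
ft_force: [-0.5, 0.4, 0.2]
opening: 0.425
grip_force: 0.0
```

```bash
python3 - <<'E'
from h import *
s,i,w=wrist("w6.png")
for f in("w5","w6"):
    im=cv2.imread(f"pics/raw_{f}.png");h=cv2.cvtColor(im,cv2.COLOR_BGR2HSV)
    m=cv2.inRange(h[110:262],(5,110,60),(18,255,255))
    print(f,"brown",m.sum()//255, [ (r,np.flatnonzero(m[r-110])[[0,-1]].tolist()) for r in (215,225,235,245,252)if m[r-110].any()])
    for r in(228,240,250): d=np.flatnonzero(im[r,170:470].max(1)<62)+170;print(r,[ (g[0],g[-1]) for g in np.split(d,np.flatnonzero(np.diff(d)>2)+1)if len(g)])
E
```

```text
w5 brown 3306 [(215, [284, 354]), (225, [282, 356]), (235, [282, 356]), (245, [283, 355]), (252, [283, 355])]
228 [(np.int64(252), np.int64(258)), (np.int64(390), np.int64(394))]
240 [(np.int64(238), np.int64(249)), (np.int64(255), np.int64(255)), (np.int64(259), np.int64(259)), (np.int64(389), np.int64(393)), (np.int64(398), np.int64(408))]
250 [(np.int64(198), np.int64(199)), (np.int64(228), np.int64(242)), (np.int64(247), np.int64(247)), (np.int64(253), np.int64(253)), (np.int64(389), np.int64(395)), (np.int64(400), np.int64(400)), (np.int64(403), np.int64(418))]
w6 brown 2995 [(215, [284, 354]), (225, [282, 355]), (235, [293, 354]), (245, [292, 354]), (252, [293, 353])]
228 [(np.int64(285), np.int64(288)), (np.int64(358), np.int64(361))]
240 [(np.int64(274), np.int64(282)), (np.int64(289), np.int64(290)), (np.int64(356), np.int64(357)), (np.int64(362), np.int64(372))]
250 [(np.int64(257), np.int64(257)), (np.int64(267), np.int64(280)), (np.int64(286), np.int64(286)), (np.int64(289), np.int64(290)), (np.int64(357), np.int64(359)), (np.int64(365), np.int64(379))]
```

Call:
{"fn": "move_arm", "kwargs": {"moves": [0,0.04,0,0,0,0.04,0,0,0,0.04,0,0,0,0.04,0,0,0,0,0,0]}}

```text
t: 19.98
eef_pos: [494.4, 195.1, 7.3]
tcp_rot: [-3.129, -0.014, 1.24]
ft_force: [0.3, 0.3, -0.8]
opening: 0.422
grip_force: 0.0
```

```bash
python3 - <<'E'
from h import *
s,i,w=wrist("w7.png");h=cv2.cvtColor(w,cv2.COLOR_BGR2HSV)
m=cv2.inRange(h[110:262],(5,110,60),(18,255,255))
print([ (r,np.flatnonzero(m[r-110])[[0,-1]].tolist()) for r in (205,210,215,225,235,245,252)if m[r-110].any()],s["ft_force"])
print(proj(i,[469.5,203,30]),proj(i,s["eef_pos"]))
blocks(("scene",))
E
```

```text
[(210, [253, 319]), (215, [249, 319]), (225, [245, 319]), (235, [245, 319]), (245, [259, 319]), (252, [260, 318])] [ 0.324  0.349 -0.763]
[281.565 236.679] [321.44  224.275]
scene [423.4  31. ] rect [423.1  30.9] [69. 22.] 18.0
scene [461.1  85.8] rect [460.7  85.7] [30. 67.] 81.1
```

Call:
{"fn": "move_arm", "kwargs": {"moves": [0,-0.08,0,0,0,-0.08,0,0,0,0,0,0,0,0,0,0,0,0,0.06,0,0,0,0.05,0,0,0,0.03,0,0,0,0,0], "claw": 80}}

```text
t: 21.08
eef_pos: [470.9, 203.4, -13.9]
tcp_rot: [-3.129, -0.013, 1.24]
ft_force: [0.8, -0.4, -0.6]
opening: 0.84
grip_force: 0.0
```

```bash
python3 - <<'E'
from h import *
print(env.grip_depth, monitor.state()["joints"],{k:getattr(env,k) for k in dir(env) if k[0]!="_" and not callable(getattr(env,k))})
go([469.5,203,-20],1.24,40)
E
```

```text
18.8 [0.268 0.64  2.004 0.038 0.501 0.565] {'grip_depth': 18.8}
at [470.884 203.356 -13.872] rot [-3.129 -0.013  1.24 ] t 21.07
total shift [-0.006 -0.007  0.041] rows 1 each [-0.006 -0.007  0.041]
turn total -6.9941486211165e-05 rows 1 each -6.9941486211165e-05 alt 1.999930058513789
```

Call:
{"fn": "move_arm", "kwargs": {"moves": [0,0,0.02,0,0,0,0.015,0,0,0,0,0]}}

```text
t: 21.45
eef_pos: [471.0, 203.5, -18.7]
tcp_rot: [-3.129, -0.014, 1.24]
ft_force: [-0.4, 0.1, -0.4]
opening: 0.841
grip_force: 0.0
```

Call:
{"fn": "move_arm", "kwargs": {"moves": [0,0,0,0,0,0,0,0,0,0,0,0,0,0,0,0,0,0,0,0], "claw": 30}}

```text
t: 22.08
eef_pos: [471.0, 203.5, -18.5]
tcp_rot: [-3.129, -0.014, 1.24]
ft_force: [-0.9, 0.4, 1.4]
opening: 0.526
grip_force: 30.0
```

Call:
{"fn": "move_arm", "kwargs": {"moves": [0,0,0,0,0,0,-0.1,0,0,0,-0.25,0,0,0,-0.3,0,0,0,-0.3,0,0,0,-0.25,0,0,0,0,0]}}

```text
t: 22.95
eef_pos: [473.4, 200.7, 164.7]
tcp_rot: [-3.134, -0.017, 1.24]
ft_force: [0.1, 0.3, -1.0]
opening: 0.524
grip_force: 30.0
```

```bash
python3 - <<'E'
from h import *
go([596,-83.8,160],1.076,45)
E
```

```text
at [473.368 200.69  164.696] rot [-3.134 -0.017  1.24 ] t 22.95
total shift [-1.529  1.389 -0.005] rows 7 each [-0.218  0.198 -0.001]
turn total 0.10441157093471949 rows 1 each 0.10441157093471949 alt -1.8955884290652805
```

Call:
{"fn": "move_arm", "kwargs": {"moves": [-0.218,0.198,0,0,-0.218,0.198,0,0,-0.218,0.198,0,0,-0.218,0.198,0,0,-0.218,0.198,0,0,-0.218,0.198,0,0,-0.218,0.198,0,0,0,0,0,0.104,0,0,0,0,0,0,0,0]}}

```text
t: 24.2
eef_pos: [594.2, -83.1, 155.3]
tcp_rot: [-3.126, -0.012, 1.08]
ft_force: [0.5, 0.1, -1.3]
opening: 0.526
grip_force: 30.0
```

```bash
python3 - <<'E'
from h import *
go([596,-83.8,110],1.076,45)
blocks()
E
```

```text
at [594.205 -83.05  155.33 ] rot [-3.126 -0.012  1.08 ] t 24.2
total shift [-0.002  0.017  0.302] rows 2 each [-0.001  0.009  0.151]
turn total 0.0028312980559759785 rows 1 each 0.0028312980559759785 alt -1.997168701944024
scene [423.3  30.7] rect [423.2  30.5] [69. 23.] 18.0
scene [460.7  85.7] rect [460.5  85. ] [31. 67.] 81.8
scene [439.4 145.4] rect [438.9 145.2] [28. 69.] 84.6
top [458.7  84.8] rect [458.6  84.8] [23. 48.] 80.1
top [436.8 145.2] rect [436.9 145.2] [24. 48.] 83.6
```

Call:
{"fn": "move_arm", "kwargs": {"moves": [0,0.017,0.15,0,0,0,0.15,0,0,0,0,0,0,0,0.01,0,0,0,0,0]}}

```text
t: 24.92
eef_pos: [596.9, -83.9, 110.0]
tcp_rot: [-3.128, -0.012, 1.077]
ft_force: [-0.4, -0.0, -1.0]
opening: 0.527
grip_force: 30.0
```

Call:
{"fn": "move_arm", "kwargs": {"moves": [0,0,0.012,0,0,0,0.008,0,0,0,0,0,0,0,0,0]}}

```text
t: 25.42
eef_pos: [596.6, -83.9, 106.5]
tcp_rot: [-3.128, -0.012, 1.077]
ft_force: [-2.3, 0.2, 5.1]
opening: 0.523
grip_force: 30.0
```

Call:
{"fn": "move_arm", "kwargs": {"moves": [0,0,0,0,0,0,0,0,0,0,0,0,0,0,-0.1,0,0,0,-0.25,0,0,0,0,0], "claw": 78}}

```text
t: 26.18
eef_pos: [598.3, -85.1, 162.0]
tcp_rot: [-3.132, -0.013, 1.077]
ft_force: [0.3, 0.3, 0.2]
opening: 0.817
grip_force: 0.0
```

```bash
python3 - <<'E'
from h import *
go([440.5,146,80],1.456,45)
E
```

```text
at [598.259 -85.123 162.043] rot [-3.132 -0.013  1.077] t 26.18
total shift [ 0.851 -1.651  0.573] rows 7 each [ 0.122 -0.236  0.082]
turn total -0.24146298474499742 rows 3 each -0.0804876615816658 alt 1.7585370152550026
```

Call:
{"fn": "move_arm", "kwargs": {"moves": [0.122,-0.236,0,0,0.122,-0.236,0,0,0.122,-0.236,0,0,0.122,-0.236,0.1,0,0.122,-0.236,0.15,0,0.122,-0.236,0.15,0,0.122,-0.236,0.15,0,0,0,0,-0.08,0,0,0,-0.08,0,0,0,-0.08]}}

```text
t: 27.42
eef_pos: [438.7, 147.1, 81.2]
tcp_rot: [-3.132, -0.016, 1.458]
ft_force: [-0.4, 0.4, 1.1]
opening: 0.82
grip_force: 0.0
```

Call:
{"fn": "move_arm", "kwargs": {"moves": [0,0,0,0,0,0,0,0]}}

```text
t: 27.68
eef_pos: [438.9, 146.9, 81.2]
tcp_rot: [-3.132, -0.016, 1.451]
ft_force: [-1.0, 0.5, -0.4]
opening: 0.815
grip_force: 0.0
```

```bash
cat >> h.py <<'E'
def wb():
    "nearest block seen by the wrist: centre of brown top and tcp"
    s,i,w=wrist("wb.png");h=cv2.cvtColor(w,cv2.COLOR_BGR2HSV);m=cv2.inRange(h[:258],(5,110,60),(18,255,255))
    k,l,st,ce=cv2.connectedComponentsWithStats(m)
    for j in range(1,k):
        if st[j,4]>300:
            P=np.array([ray(i,u,v,30)[:2] for v,u in np.argwhere(l==j)],np.float32);r=cv2.minAreaRect(P);print("wrist blob px",ce[j].round(0),st[j,:4],"rect z30",np.round(r[0],1),np.round(r[1],0),round(r[2],1))
E
python3 - <<'E'
from h import *
go([440.5,146,-18.5],1.456,45)
wb()
E
```

```text
at [438.859 146.876  81.225] rot [-3.132 -0.016  1.451] t 27.68
total shift [-0.015  0.018  0.665] rows 3 each [-0.005  0.006  0.222]
turn total -0.0032668447782682173 rows 1 each -0.0032668447782682173 alt 1.9967331552217318
wrist blob px [397.  12.] [305   0 200  30] rect z30 [519.9 294.4] [  9. 153.] 89.2
wrist blob px [324. 203.] [298 188  53  31] rect z30 [440.5 148.5] [28. 48.] 83.3
wrist blob px [353. 249.] [328 240  52  18] rect z30 [463.2 100.7] [17. 49.] 83.3
```

Call:
{"fn": "move_arm", "kwargs": {"moves": [-0.012,0.018,0.25,0,0,0,0.25,0,0,0,0.165,0,0,0,0,0]}}

```text
t: 28.22
eef_pos: [439.8, 146.3, -19.8]
tcp_rot: [-3.129, -0.015, 1.452]
ft_force: [1.3, 0.4, -0.1]
opening: 0.818
grip_force: 0.0
```

Call:
{"fn": "move_arm", "kwargs": {"moves": [0,0,0,0,0,0,0,0,0,0,0,0,0,0,0,0,0,0,0,0], "claw": 30}}

```text
t: 28.85
eef_pos: [440.9, 146.6, -18.0]
tcp_rot: [-3.134, -0.017, 1.454]
ft_force: [-1.3, -0.7, 7.7]
opening: 0.524
grip_force: 30.0
```

Call:
{"fn": "move_arm", "kwargs": {"moves": [0,0,-0.1,0,0,0,-0.25,0,0,0,-0.3,0,0,0,-0.3,0,0,0,-0.25,0,0,0,0,0]}}

```text
t: 29.6
eef_pos: [442.9, 143.6, 163.8]
tcp_rot: [-3.138, -0.018, 1.454]
ft_force: [-0.1, -1.2, -1.1]
opening: 0.521
grip_force: 30.0
```

```bash
python3 - <<'E'
from h import *
go([583.3,-108.5,160],1.077,45)
E
```

```text
at [442.943 143.594 163.801] rot [-3.138 -0.018  1.454] t 29.6
total shift [-1.56   1.126 -0.007] rows 7 each [-0.223  0.161 -0.001]
turn total 0.23981027481356493 rows 3 each 0.0799367582711883 alt -1.7601897251864351
```

Call:
{"fn": "move_arm", "kwargs": {"moves": [-0.223,0.161,0,0,-0.223,0.161,0,0,-0.223,0.161,0,0,-0.223,0.161,0,0,-0.223,0.161,0,0,-0.223,0.161,0,0,-0.223,0.161,0,0,0,0,0,0.08,0,0,0,0.08,0,0,0,0.08]}}

```text
t: 30.85
eef_pos: [581.8, -108.8, 154.4]
tcp_rot: [-3.125, -0.011, 1.072]
ft_force: [-0.4, 0.3, -1.0]
opening: 0.523
grip_force: 30.0
```

Call:
{"fn": "move_arm", "kwargs": {"moves": [0,0,0,0,0,0,0,0]}}

```text
t: 31.1
eef_pos: [582.2, -108.7, 155.4]
tcp_rot: [-3.126, -0.012, 1.079]
ft_force: [0.3, -0.1, -0.8]
opening: 0.525
grip_force: 30.0
```

```bash
python3 - <<'E'
from h import *
go([583.3,-108.5,110],1.077,45)
s,i,w=wrist("w8.png")
print("vise px of fixed jaw edge", proj(i,[603,-70.6,152]))
E
```

```text
at [ 582.18  -108.704  155.358] rot [-3.126 -0.012  1.079] t 31.1
total shift [0.001 0.011 0.302] rows 2 each [0.001 0.005 0.151]
turn total 0.0015042195953678234 rows 1 each 0.0015042195953678234 alt -1.9984957804046322
vise px of fixed jaw edge [321.749 165.278]
```

```bash
python3 - <<'E'
from h import *
crop(cv2.imread("pics/raw_w8.png"),180,80,280,180,2.8,"pics/w8.png")
E
```

```text
(no output)
```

View pics/w8.png

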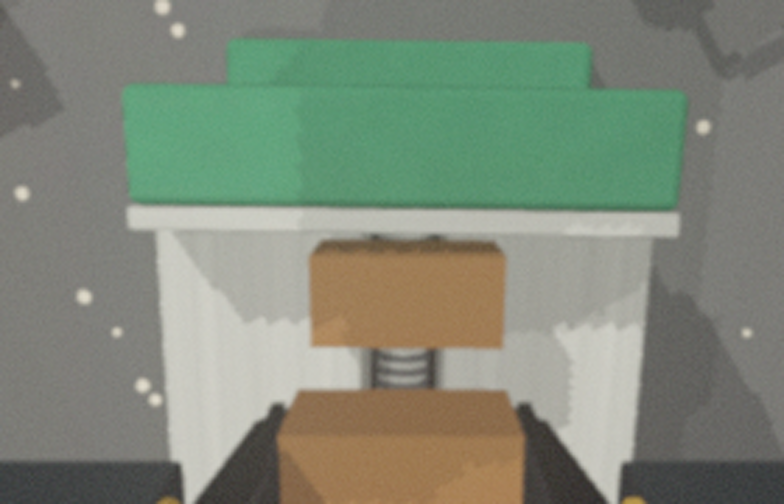

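Call:
{"fn": "move_arm", "kwargs": {"moves": [0,0.011,0.15,0,0,0,0.16,0,0,0,0,0,0,0,0.015,0,0,0,0,0]}}

```text
t: 31.78
eef_pos: [583.7, -108.8, 107.8]
tcp_rot: [-3.128, -0.012, 1.077]
ft_force: [0.4, -0.3, -1.0]
opening: 0.521
grip_force: 29.9
```

Call:
{"fn": "move_arm", "kwargs": {"moves": [0,0,0.01,0,0,0,0,0,0,0,0,0]}}

```text
t: 32.15
eef_pos: [583.7, -108.8, 106.4]
tcp_rot: [-3.128, -0.012, 1.077]
ft_force: [-1.0, 1.1, 6.4]
opening: 0.526
grip_force: 30.0
```

Call:
{"fn": "move_arm", "kwargs": {"moves": [0,0,0,0,0,0,0,0,0,0,0,0,0,0,-0.1,0,0,0,-0.25,0,0,0,0,0], "claw": 78}}

```text
t: 32.9
eef_pos: [585.3, -110.0, 161.7]
tcp_rot: [-3.132, -0.013, 1.077]
ft_force: [-0.6, -0.4, -0.1]
opening: 0.821
grip_force: 0.0
```

```bash
python3 - <<'E'
from h import *
go([462.5,86,80],1.40,45); blocks()
E
```

```text
at [ 585.265 -110.043  161.673] rot [-3.132 -0.013  1.077] t 32.9
total shift [ 0.756 -1.335  0.566] rows 6 each [ 0.126 -0.223  0.094]
turn total -0.20576024457063516 rows 2 each -0.10288012228531758 alt 1.7942397554293648
scene [398.   45.3] rect [397.3  45. ] [71. 23.] 15.9
scene [461.2  85.4] rect [460.5  85. ] [31. 67.] 81.8
top [458.4  84.9] rect [458.7  84.9] [24. 48.] 81.8
top [395.   44.2] rect [395.   44.2] [48. 23.] 17.3
```

Call:
{"fn": "move_arm", "kwargs": {"moves": [0.126,-0.223,0,0,0.126,-0.223,0,0,0.126,-0.223,0,0,0.126,-0.223,0.16,0,0.126,-0.223,0.2,0,0.126,-0.22,0.2,0,0,0,0,-0.103,0,0,0,-0.103,0,0,0,0,0,0,0,0]}}

```text
t: 34.25
eef_pos: [460.6, 86.5, 78.3]
tcp_rot: [-3.131, -0.016, 1.397]
ft_force: [-0.3, 0.6, -0.0]
opening: 0.823
grip_force: 0.0
```

```bash
python3 - <<'E'
from h import *
go([462.5,86,-18.5],1.40,45)
wb()
E
```

```text
at [460.632  86.465  78.283] rot [-3.131 -0.016  1.397] t 34.25
total shift [-0.011  0.02   0.645] rows 3 each [-0.004  0.007  0.215]
turn total -0.002220800674028695 rows 1 each -0.002220800674028695 alt 1.9977791993259713
wrist blob px [324. 204.] [297 188  54  32] rect z30 [462.   88.2] [29. 48.] 81.4
wrist blob px [279. 245.] [263 228  34  30] rect z30 [414.4  58.2] [29. 32.] 80.3
```

Call:
{"fn": "move_arm", "kwargs": {"moves": [-0.011,0.02,0.25,0,0,0,0.25,0,0,0,0.14,0,0,0,0,0]}}

```text
t: 34.8
eef_pos: [462.0, 85.9, -18.6]
tcp_rot: [-3.129, -0.015, 1.398]
ft_force: [0.5, -0.4, 0.1]
opening: 0.82
grip_force: 0.0
```

Call:
{"fn": "move_arm", "kwargs": {"moves": [0,0,0,0,0,0,0,0,0,0,0,0,0,0,0,0,0,0,0,0], "claw": 30}}

```text
t: 35.42
eef_pos: [463.0, 86.1, -17.0]
tcp_rot: [-3.132, -0.016, 1.4]
ft_force: [-1.4, 0.6, 7.2]
opening: 0.527
grip_force: 30.0
```

Call:
{"fn": "move_arm", "kwargs": {"moves": [0,0,-0.1,0,0,0,-0.25,0,0,0,-0.3,0,0,0,-0.3,0,0,0,-0.25,0,0,0,0,0]}}

```text
t: 36.17
eef_pos: [465.0, 83.0, 165.6]
tcp_rot: [-3.137, -0.017, 1.4]
ft_force: [0.5, 0.0, -1.1]
opening: 0.523
grip_force: 30.0
```

```bash
python3 - <<'E'
from h import *
go([570,-133.2,160],1.077,45)
E
```

```text
at [465.031  82.973 165.574] rot [-3.137 -0.017  1.4  ] t 36.17
total shift [-1.302  0.934  0.011] rows 6 each [-0.217  0.156  0.002]
turn total 0.20580055334055997 rows 2 each 0.10290027667027998 alt -1.79419944665944
```

Call:
{"fn": "move_arm", "kwargs": {"moves": [-0.217,0.156,0,0,-0.217,0.156,0,0,-0.217,0.156,0,0,-0.217,0.156,0,0,-0.217,0.156,0,0,-0.217,0.156,0,0,0,0,0,0.103,0,0,0,0.103,0,0,0,0,0,0,0,0]}}

```text
t: 37.42
eef_pos: [569.0, -133.1, 157.6]
tcp_rot: [-3.126, -0.012, 1.08]
ft_force: [0.7, -0.6, -0.6]
opening: 0.521
grip_force: 30.0
```

```bash
python3 - <<'E'
from h import *
go([570,-133.2,110],1.077,45)
E
```

```text
at [ 569.014 -133.113  157.641] rot [-3.126 -0.012  1.08 ] t 37.42
total shift [-0.001  0.011  0.317] rows 2 each [-0.001  0.005  0.159]
turn total 0.0020578601368360506 rows 1 each 0.0020578601368360506 alt -1.997942139863164
```

Call:
{"fn": "move_arm", "kwargs": {"moves": [0,0.011,0.15,0,0,0,0.17,0,0,0,0,0,0,0,0.01,0,0,0,0,0]}}

```text
t: 38.05
eef_pos: [570.5, -133.2, 108.9]
tcp_rot: [-3.128, -0.012, 1.077]
ft_force: [0.1, 0.1, -0.5]
opening: 0.523
grip_force: 29.9
```

Call:
{"fn": "move_arm", "kwargs": {"moves": [0,0,0.012,0,0,0,0,0,0,0,0,0]}}

```text
t: 38.42
eef_pos: [570.5, -133.2, 107.0]
tcp_rot: [-3.128, -0.012, 1.077]
ft_force: [-0.7, 0.6, 3.6]
opening: 0.523
grip_force: 30.0
```

Call:
{"fn": "move_arm", "kwargs": {"moves": [0,0,0,0,0,0,0,0,0,0,0,0,0,0,-0.1,0,0,0,-0.25,0,0,0,0,0], "claw": 78}}

```text
t: 39.17
eef_pos: [572.1, -134.6, 162.5]
tcp_rot: [-3.133, -0.012, 1.077]
ft_force: [0.4, -1.0, -1.4]
opening: 0.821
grip_force: 0.0
```

```bash
python3 - <<'E'
from h import *
go([399,47.2,80],1.868,45); blocks()
E
```

```text
at [ 572.087 -134.558  162.535] rot [-3.133 -0.012  1.077] t 39.17
total shift [ 0.513 -1.585  0.571] rows 6 each [ 0.085 -0.264  0.095]
turn total -0.5037597384917565 rows 5 each -0.1007519476983513 alt 1.4962402615082435
scene [397.8  45.3] rect [397.3  45. ] [71. 23.] 15.9
top [394.9  44.4] rect [395.   44.4] [48. 23.] 16.6
```

Call:
{"fn": "move_arm", "kwargs": {"moves": [0.085,-0.264,0,0,0.085,-0.264,0,0,0.085,-0.264,0,0,0.085,-0.264,0.15,0,0.085,-0.264,0.2,0,0.085,-0.264,0.2,0,0,0,0,-0.101,0,0,0,-0.101,0,0,0,-0.101,0,0,0,-0.101]}}

```text
t: 40.52
eef_pos: [396.8, 47.4, 80.5]
tcp_rot: [-3.136, -0.018, 1.717]
ft_force: [0.4, -0.4, -0.1]
opening: 0.82
grip_force: 0.0
```

Call:
{"fn": "move_arm", "kwargs": {"moves": [0,0,0,-0.1,0,0,0,0,0,0,0,0]}}

```text
t: 40.9
eef_pos: [397.1, 47.4, 80.8]
tcp_rot: [-3.139, -0.019, 1.865]
ft_force: [0.3, 1.3, -0.2]
opening: 0.818
grip_force: 0.0
```

```bash
python3 - <<'E'
from h import *
go([399,47.2,-18],1.868,45)
wb();print(monitor.state()["joints"])
E
```

```text
at [397.082  47.353  80.776] rot [-3.139 -0.019  1.865] t 40.9
total shift [-0.017  0.014  0.658] rows 3 each [-0.006  0.005  0.219]
turn total -0.0019101005916185776 rows 1 each -0.0019101005916185776 alt 1.9980898994083813
wrist blob px [323. 205.] [297 190  54  30] rect z30 [397.5  47.8] [48. 27.] 16.8
[-0.06   0.357  2.199  0.03   0.594 -0.379]
```

Call:
{"fn": "move_arm", "kwargs": {"moves": [-0.015,0.012,0.25,0,0,0,0.25,0,0,0,0.15,0,0,0,0,0]}}

```text
t: 41.45
eef_pos: [398.1, 47.4, -17.6]
tcp_rot: [-3.137, -0.02, 1.867]
ft_force: [0.5, -0.4, 0.5]
opening: 0.817
grip_force: 0.0
```

Call:
{"fn": "move_arm", "kwargs": {"moves": [0,0,0,0,0,0,0,0,0,0,0,0,0,0,0,0,0,0,0,0], "claw": 30}}

```text
t: 42.08
eef_pos: [399.2, 47.4, -16.0]
tcp_rot: [-3.141, -0.018, 1.868]
ft_force: [-0.8, -0.5, 8.3]
opening: 0.524
grip_force: 30.0
```

Call:
{"fn": "move_arm", "kwargs": {"moves": [0,0,-0.1,0,0,0,-0.25,0,0,0,-0.3,0,0,0,-0.3,0,0,0,-0.25,0,0,0,0,0]}}

```text
t: 42.82
eef_pos: [401.2, 44.2, 165.7]
tcp_rot: [3.138, -0.017, 1.868]
ft_force: [0.2, -0.1, 0.2]
opening: 0.525
grip_force: 30.0
```

```bash
python3 - <<'E'
from h import *
go([556.7,-157.8,162],1.077,45)
E
```

```text
at [401.231  44.236 165.669] rot [ 3.138 -0.017  1.868] t 42.83
total shift [-1.592  0.596 -0.   ] rows 6 each [-0.265  0.099 -0.   ]
turn total 0.5038013579357201 rows 5 each 0.10076027158714403 alt -1.4961986420642799
```

Call:
{"fn": "move_arm", "kwargs": {"moves": [-0.265,0.1,0,0,-0.265,0.1,0,0,-0.265,0.1,0,0,-0.265,0.1,0,0,-0.265,0.1,0,0,-0.265,0.1,0,0,0,0,0,0.101,0,0,0,0.101,0,0,0,0.101,0,0,0,0.101]}}

```text
t: 44.08
eef_pos: [555.6, -157.1, 157.2]
tcp_rot: [-3.127, -0.014, 1.228]
ft_force: [-0.4, -0.1, -0.8]
opening: 0.525
grip_force: 30.0
```

Call:
{"fn": "move_arm", "kwargs": {"moves": [0,0,0,0.1,0,0,0,0,0,0,0,0]}}

```text
t: 44.45
eef_pos: [555.9, -157.2, 158.1]
tcp_rot: [-3.126, -0.012, 1.08]
ft_force: [-0.6, -0.7, 0.2]
opening: 0.523
grip_force: 30.0
```

```bash
python3 - <<'E'
from h import *
go([556.7,-157.8,110],1.077,45)
E
```

```text
at [ 555.938 -157.168  158.118] rot [-3.126 -0.012  1.08 ] t 44.45
total shift [-0.005  0.011  0.321] rows 2 each [-0.003  0.006  0.16 ]
turn total 0.0019196572284421866 rows 1 each 0.0019196572284421866 alt -1.9980803427715579
```

Call:
{"fn": "move_arm", "kwargs": {"moves": [-0.005,0.011,0.15,0,0,0,0.17,0,0,0,0,0,0,0,0.008,0,0,0,0,0]}}

```text
t: 45.08
eef_pos: [557.0, -157.9, 110.0]
tcp_rot: [-3.128, -0.012, 1.077]
ft_force: [0.4, 0.6, -0.9]
opening: 0.519
grip_force: 29.9
```

Call:
{"fn": "move_arm", "kwargs": {"moves": [0,0,0.012,0,0,0,0,0,0,0,0,0]}}

```text
t: 45.45
eef_pos: [556.9, -157.9, 107.9]
tcp_rot: [-3.127, -0.012, 1.077]
ft_force: [-0.7, -0.8, -0.8]
opening: 0.521
grip_force: 29.9
```

Call:
{"fn": "move_arm", "kwargs": {"moves": [0,0,0.01,0,0,0,0,0,0,0,0,0]}}

```text
t: 45.82
eef_pos: [557.0, -157.9, 107.7]
tcp_rot: [-3.128, -0.012, 1.077]
ft_force: [-4.3, 0.7, 14.1]
opening: 0.525
grip_force: 30.0
```

Call:
{"fn": "move_arm", "kwargs": {"moves": [0,0,0,0,0,0,0,0,0,0,0,0,0,0,-0.1,0,0,0,-0.25,0,0,0,-0.25,0,0,0,0,0], "claw": 78}}

```text
t: 46.7
eef_pos: [558.8, -159.9, 199.9]
tcp_rot: [-3.133, -0.012, 1.077]
ft_force: [-0.2, 0.4, -0.3]
opening: 0.822
grip_force: 0.0
```

```bash
python3 - <<'E'
from h import *
a=3.42;O=np.array([562.7,-145.4]);th=-.495
X=np.array([np.cos(th),np.sin(th)]);Y=np.array([-np.sin(th),np.cos(th)])
h=O+50*np.sin(a)*X-222*Y;print("handle",h,100+50*np.cos(a))
go([h[0],h[1],200],1.076,45)
E
```

```text
handle [ 445.151 -334.226] 51.92528209698506
at [ 558.754 -159.861  199.912] rot [-3.133 -0.012  1.077] t 46.7
total shift [-1.382 -0.116 -0.017] rows 5 each [-0.276 -0.023 -0.003]
turn total 0.00044251805280369304 rows 1 each 0.00044251805280369304 alt -1.9995574819471964
```

Call:
{"fn": "move_arm", "kwargs": {"moves": [-0.276,-0.023,0,0,-0.276,-0.023,0,0,-0.276,-0.023,0,0,-0.276,-0.023,0,0,-0.276,-0.023,0,0,0,0,0.2,0,0,0,0,0], "claw": 50}}

```text
t: 47.58
eef_pos: [442.9, -332.4, 162.5]
tcp_rot: [-3.123, -0.013, 1.076]
ft_force: [-0.2, 0.3, -0.4]
opening: 0.527
grip_force: 0.0
```

```bash
python3 - <<'E'
from h import *
s,i,w=wrist("w9.png");w=w.copy();go([445,-334,100],1.076)
import pickle;pickle.dump((s,i),open("w9.pkl","wb"))
O=np.array([562.7,-145.4]);th=-.495
X=np.array([np.cos(th),np.sin(th)]);Y=np.array([-np.sin(th),np.cos(th)])
for a,c in((3.3,(0,255,0)),(3.47,(0,0,255)),(3.64,(255,0,0))):
    for y in(-151,-237):
        h=O+50*np.sin(a)*X+y*Y;u=proj(i,[*h,100+50*np.cos(a)]);print(a,y,u);cv2.circle(w,tuple(np.round(u).astype(int)),1,c,-1)
cv2.circle(w,tuple(np.round(proj(i,s["eef_pos"])).astype(int)),1,(0,255,255),-1)
crop(w,180,30,280,210,2.8,"pics/w9.png")
E
```

```text
at [ 443.697 -332.552  163.785] rot [-3.125 -0.012  1.077] t 47.62
total shift [-0.01   0.019  0.425] rows 2 each [-0.005  0.01   0.212]
turn total 0.0003274651710657811 rows 1 each 0.0003274651710657811 alt -1.9996725348289341
3.3 -151 [331.819 125.351]
3.3 -237 [331.264 203.737]
3.47 -151 [323.992 125.365]
3.47 -237 [323.968 204.2  ]
3.64 -151 [316.462 125.385]
3.64 -237 [316.958 205.006]
```

View pics/w9.png

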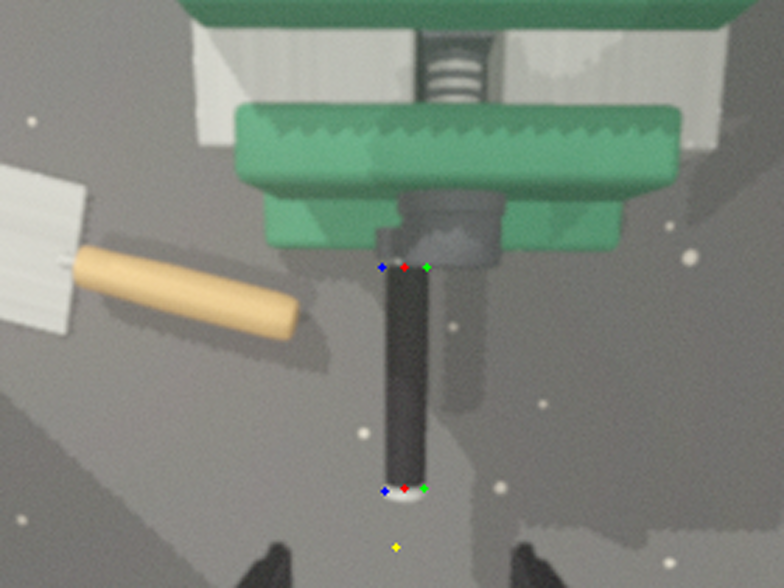

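```bash
cat >> h.py <<'E'
VO=np.array([562.7,-145.4]);th=-.495
VX=np.array([np.cos(th),np.sin(th)]);VY=np.array([-np.sin(th),np.cos(th)])
def hp(a,y=-222,H=-43): return np.r_[VO+50*np.sin(a)*VX+y*VY,100+50*np.cos(a)+H]
def crank(a0,da,n,R=None,p=None):
    R=toolR() if R is None else R
    p=monitor.state()["eef_pos"] if p is None else p
    out=[]
    for k in range(n):
        q=hp(a0+da*(k+1)); d=R.T@(q-p)/150; out+=[round(float(v),3) for v in d]+[0]; p=q
    print(out,"end a",a0+da*n)
E
python3 - <<'E'
from h import *
print(hp(3.47)); go(hp(3.47),1.076,45)
E
```

```text
[ 443.052 -333.092    9.672]
at [ 443.697 -332.552  163.785] rot [-3.125 -0.012  1.077] t 47.62
total shift [-0.018  0.015  1.027] rows 4 each [-0.004  0.004  0.257]
turn total 0.0003274651710657811 rows 1 each 0.0003274651710657811 alt -1.9996725348289341
```

Call:
{"fn": "move_arm", "kwargs": {"moves": [-0.015,0.015,0.25,0,0,0,0.25,0,0,0,0.25,0,0,0,0.15,0,0,0,0.12,0,0,0,0,0]}}

```text
t: 48.38
eef_pos: [444.2, -332.9, 11.0]
tcp_rot: [-3.126, -0.012, 1.078]
ft_force: [-0.1, 0.2, 0.1]
opening: 0.526
grip_force: 0.0
```

Call:
{"fn": "move_arm", "kwargs": {"moves": [0,0,0,0,0,0,0,0,0,0,0,0,0,0,0,0,0,0,0,0], "claw": 5}}

```text
t: 49.0
eef_pos: [443.4, -333.1, 11.2]
tcp_rot: [-3.126, -0.012, 1.077]
ft_force: [-3.3, 0.5, 1.9]
opening: 0.16
grip_force: 30.0
```

```bash
python3 - <<'E'
from h import *
s=monitor.state();print(s["opening"],s["grip_force"],s["ft_force"],hp(3.47)-s["eef_pos"])
crank(3.47,.35,10,p=hp(3.47))
E
```

```text
0.1595712675620902 29.986385107040405 [-3.32   0.518  1.862] [-0.329  0.022 -1.523]
[0.001, -0.103, -0.054, 0, 0.001, -0.078, -0.086, 0, 0.001, -0.043, -0.108, 0, 0.001, -0.004, -0.116, 0, 0.001, 0.036, -0.11, 0, 0.001, 0.072, -0.091, 0, 0.001, 0.099, -0.061, 0, 0.0, 0.114, -0.023, 0, -0.0, 0.115, 0.017, 0, -0.001, 0.102, 0.055, 0] end a 6.970000000000001
```

Call:
{"fn": "move_arm", "kwargs": {"moves": [0,0,0,0,0,0,0,0,0,0,0.03,0,0,0,0.02,0,0,0,0,0], "claw": 28}}

```text
t: 49.62
eef_pos: [443.7, -333.1, 3.2]
tcp_rot: [-3.127, -0.012, 1.077]
ft_force: [-0.5, 0.5, 0.4]
opening: 0.297
grip_force: 0.0
```

Call:
{"fn": "move_arm", "kwargs": {"moves": [0,0,0,0,0,0,0,0,0,0,0,0], "claw": 5}}

```text
t: 50.0
eef_pos: [443.6, -333.2, 3.6]
tcp_rot: [-3.127, -0.012, 1.076]
ft_force: [-0.7, 0.5, 0.6]
opening: 0.155
grip_force: 30.0
```

Call:
{"fn": "move_arm", "kwargs": {"moves": [0.001,-0.103,-0.054,0,0.001,-0.078,-0.086,0,0.001,-0.043,-0.108,0,0.001,-0.004,-0.116,0,0.001,0.036,-0.11,0,0,0,0,0,0,0,0,0]}}

```text
t: 50.88
eef_pos: [416.6, -318.3, 77.1]
tcp_rot: [-3.123, -0.012, 1.077]
ft_force: [-15.4, 6.6, 13.6]
opening: 0.163
grip_force: 30.0
```

```bash
cat >> h.py <<'E'
def where(H=-49.1):
    s=monitor.state();p=s["eef_pos"];x,y=vf(p,VO,th);a=np.arctan2(x,p[2]-H-100);print("a mod",a%(2*np.pi),"r",np.hypot(x,p[2]-H-100),"vise y",y,s["ft_force"],"tcp",p,"grip",s["grip_force"],s["opening"])
E
python3 - <<'E'
from h import *
where()
E
```

```text
a mod 5.2260853683647905 r 53.310487256473834 vise y -221.4938468514199 [-15.404   6.571  13.58 ] tcp [ 416.627 -318.252   77.097] grip 29.99385952949524 0.16318386280122674
```

Call:
{"fn": "move_arm", "kwargs": {"moves": [0.001,0.072,-0.091,0,0.001,0.099,-0.061,0,0,0,0,0,0,0,0,0]}}

```text
t: 51.38
eef_pos: [442.5, -332.6, 99.9]
tcp_rot: [-3.131, -0.011, 1.077]
ft_force: [-3.4, 3.2, 13.3]
opening: 0.156
grip_force: 30.0
```

Call:
{"fn": "move_arm", "kwargs": {"moves": [0,0.114,-0.023,0,0,0.115,0.017,0,0,0,0,0,0,0,0,0]}}

```text
t: 51.88
eef_pos: [472.1, -348.8, 98.1]
tcp_rot: [-3.128, -0.011, 1.077]
ft_force: [-0.6, -3.1, -8.9]
opening: 0.161
grip_force: 30.0
```

```bash
python3 - <<'E'
from h import *
from scipy.optimize import least_squares
where()
P=np.array([[443.6,-333.2,3.6],[416.6,-318.3,77.1],monitor.state()["eef_pos"]])
print([ (vf(p,VO,th)[0],p[2]) for p in P])
E
```

```text
a mod 0.3430138049663807 r 50.08788727637671 vise y -222.01404012289674 [-0.574 -3.149 -8.893] tcp [ 472.06  -348.768   98.07 ] grip 29.998642802238464 0.16104985010671363
[(np.float64(-15.593329232807392), np.float64(3.6)), (np.float64(-46.43045600232206), np.float64(77.1)), (np.float64(16.845901450932132), np.float64(98.07003345468924))]
```

```bash
cat >> h.py <<'E'
VO=VO-2.5*VX
def hp(a,y=-222,H=-48): return np.r_[VO+50*np.sin(a)*VX+y*VY,100+50*np.cos(a)+H]
E
python3 - <<'E'
from h import *
where(-48); crank(6.68,.35,10);crank(6.68+3.5,.35,10,p=hp(6.68+3.5));crank(6.68+7,.35,10,p=hp(6.68+7))
E
```

```text
a mod 0.3975631777974981 r 49.96710803584056 vise y -222.01404012289677 [-0.574 -3.149 -8.893] tcp [ 472.06  -348.768   98.07 ] grip 29.998642802238464 0.16104985010671363
[-0.001, 0.098, 0.061, 0, -0.001, 0.071, 0.092, 0, -0.001, 0.036, 0.11, 0, -0.001, -0.004, 0.116, 0, -0.001, -0.044, 0.107, 0, -0.001, -0.078, 0.086, 0, -0.001, -0.103, 0.054, 0, -0.0, -0.115, 0.015, 0, 0.0, -0.113, -0.025, 0, 0.001, -0.098, -0.062, 0] end a 10.18
[0.001, -0.071, -0.092, 0, 0.001, -0.035, -0.111, 0, 0.001, 0.005, -0.116, 0, 0.001, 0.045, -0.107, 0, 0.001, 0.079, -0.085, 0, 0.001, 0.103, -0.053, 0, 0.0, 0.115, -0.014, 0, -0.0, 0.113, 0.026, 0, -0.001, 0.097, 0.063, 0, -0.001, 0.07, 0.093, 0] end a 13.68
[-0.001, 0.034, 0.111, 0, -0.001, -0.006, 0.116, 0, -0.001, -0.046, 0.107, 0, -0.001, -0.079, 0.085, 0, -0.001, -0.104, 0.052, 0, -0.0, -0.115, 0.013, 0, 0.0, -0.113, -0.027, 0, 0.001, -0.097, -0.064, 0, 0.001, -0.069, -0.093, 0, 0.001, -0.033, -0.111, 0] end a 17.18
```

Call:
{"fn": "move_arm", "kwargs": {"moves": [-0.001,0.098,0.061,0,-0.001,0.071,0.092,0,-0.001,0.036,0.11,0,-0.001,-0.004,0.116,0,-0.001,-0.044,0.107,0,-0.001,-0.078,0.086,0,-0.001,-0.103,0.054,0,0,-0.115,0.015,0,0,-0.113,-0.025,0,0.001,-0.098,-0.062,0]}}

```text
t: 53.12
eef_pos: [424.4, -322.5, 15.5]
tcp_rot: [-3.126, -0.012, 1.076]
ft_force: [5.0, -0.7, -6.5]
opening: 0.163
grip_force: 30.0
```

```bash
python3 - <<'E'
from h import *
where(-48)
E
```

```text
a mod 3.907618370033266 r 50.61055026308879 vise y -221.59818315013962 [ 4.964 -0.738 -6.465] tcp [ 424.358 -322.544   15.526] grip 30.00787228345871 0.16297089228934675
```

Call:
{"fn": "move_arm", "kwargs": {"moves": [0.001,-0.071,-0.092,0,0.001,-0.035,-0.111,0,0.001,0.005,-0.116,0,0.001,0.045,-0.107,0,0.001,0.079,-0.085,0,0.001,0.103,-0.053,0,0,0.115,-0.014,0,0,0.113,0.026,0,-0.001,0.097,0.063,0,-0.001,0.07,0.093,0]}}

```text
t: 54.38
eef_pos: [493.4, -360.5, 75.1]
tcp_rot: [-3.124, -0.011, 1.077]
ft_force: [-16.6, 1.7, -1.8]
opening: 0.163
grip_force: 30.0
```

```bash
python3 - <<'E'
from h import *
where(-48)
s,i,w=wrist("w10.png")
E
```

```text
a mod 1.0844255073860758 r 49.403996775656694 vise y -222.16979793673238 [-16.557   1.673  -1.787] tcp [ 493.395 -360.462   75.092] grip 29.988475441932678 0.16251446979596787
```

Call:
{"fn": "move_arm", "kwargs": {"moves": [-0.001,0.034,0.111,0,-0.001,-0.006,0.116,0,-0.001,-0.046,0.107,0,-0.001,-0.079,0.085,0,-0.001,-0.104,0.052,0,0,-0.115,0.013,0,0,-0.113,-0.027,0,0.001,-0.097,-0.064,0]}}

```text
t: 55.42
eef_pos: [423.7, -322.2, 16.5]
tcp_rot: [-3.126, -0.012, 1.077]
ft_force: [1.6, 1.2, -10.0]
opening: 0.162
grip_force: 30.0
```

```bash
python3 - <<'E'
from h import *
where(-48)
crank(16.48,.3,10,p=hp(16.48))
E
```

```text
a mod 3.9323659200897336 r 50.45026904261722 vise y -221.62729371003923 [  1.62    1.191 -10.043] tcp [ 423.66  -322.201   16.519] grip 29.98631626367569 0.16202504674141233
[0.001, -0.061, -0.078, 0, 0.001, -0.036, -0.093, 0, 0.001, -0.006, -0.099, 0, 0.001, 0.023, -0.097, 0, 0.001, 0.051, -0.086, 0, 0.001, 0.074, -0.067, 0, 0.0, 0.09, -0.042, 0, 0.0, 0.099, -0.013, 0, -0.0, 0.098, 0.016, 0, -0.001, 0.089, 0.045, 0] end a 19.48
```

Call:
{"fn": "move_arm", "kwargs": {"moves": [0.001,-0.061,-0.078,0,0.001,-0.036,-0.093,0,0.001,-0.006,-0.099,0,0.001,0.023,-0.097,0,0.001,0.051,-0.086,0,0.001,0.074,-0.067,0,0,0.09,-0.042,0,0,0,0,0,0,0,0,0]}}

```text
t: 56.55
eef_pos: [445.0, -334.0, 101.2]
tcp_rot: [-3.132, -0.011, 1.076]
ft_force: [6.1, 0.9, -3.6]
opening: 0.16
grip_force: 30.0
```

```bash
cat >> h.py <<'E'
def tang(H=-48):
    s=monitor.state();p=s["eef_pos"];a=np.arctan2(vf(p,VO,th)[0],p[2]-H-100);f=s["ft_force"];fx=f[:2]@VX
    print("a",a%(2*np.pi),"tangential",fx*np.cos(a)-f[2]*np.sin(a),"radial",fx*np.sin(a)+f[2]*np.cos(a))
E
python3 - <<'E'
from h import *
where(-48);tang()
crank(18.58,.15,10,p=hp(18.58))
E
```

```text
a mod 6.054248960108322 r 50.565755555186804 vise y -221.91526713898833 [ 6.1    0.864 -3.608] tcp [ 444.985 -334.04   101.246] grip 29.98807579278946 0.15987741786494855
a 6.054248960108322 tangential 4.009499829438253 radial -4.63888836536871
[0.0, 0.049, -0.01, 0, -0.0, 0.05, -0.003, 0, -0.0, 0.05, 0.005, 0, -0.0, 0.048, 0.012, 0, -0.0, 0.046, 0.019, 0, -0.0, 0.043, 0.026, 0, -0.0, 0.038, 0.032, 0, -0.0, 0.033, 0.037, 0, -0.0, 0.027, 0.042, 0, -0.001, 0.021, 0.046, 0] end a 20.08
```

Call:
{"fn": "move_arm", "kwargs": {"moves": [0,0.049,-0.01,0,0,0.05,-0.003,0,0,0.05,0.005,0,0,0,0,0,0,0,0,0]}}

```text
t: 57.18
eef_pos: [463.3, -344.1, 101.3]
tcp_rot: [-3.129, -0.011, 1.077]
ft_force: [0.3, -1.1, -2.4]
opening: 0.163
grip_force: 30.0
```

```bash
python3 - <<'E'
from h import *
where(-48);tang()
E
```

```text
a mod 0.18882405056175555 r 50.189609167969834 vise y -222.0368999552911 [ 0.294 -1.121 -2.363] tcp [ 463.316 -344.073  101.298] grip 29.981681406497955 0.16268088969384845
a 0.18882405056175555 tangential 1.220977725638323 radial -2.1726031463414754
```

Call:
{"fn": "move_arm", "kwargs": {"moves": [0,0.048,0.012,0,0,0.046,0.019,0,0,0,0,0,0,0,0,0]}}

```text
t: 57.68
eef_pos: [475.3, -350.6, 96.2]
tcp_rot: [-3.127, -0.011, 1.077]
ft_force: [-3.4, -2.0, -2.0]
opening: 0.16
grip_force: 30.0
```

```bash
python3 - <<'E'
from h import *
where(-48);tang()
E
```

```text
a mod 0.48139895628578705 r 49.83898386384246 vise y -222.08267038742338 [-3.398 -1.967 -1.952] tcp [ 475.31  -350.6     96.175] grip 29.97904121875763 0.16019391770440086
a 0.48139895628578705 tangential -0.9185210979025805 radial -2.6816237384227293
```

Call:
{"fn": "move_arm", "kwargs": {"moves": [0,0.043,0.026,0,0,0.038,0.032,0,0,0,0,0]}}

```text
t: 58.05
eef_pos: [485.0, -355.9, 87.7]
tcp_rot: [-3.125, -0.011, 1.077]
ft_force: [-11.6, 0.3, 5.9]
opening: 0.161
grip_force: 30.0
```

```bash
python3 - <<'E'
from h import *
where(-48);tang()
im=viewer.read_camera("scene")[:,:,::-1];cv2.imwrite("pics/raw_s9.png",im)
im=viewer.read_camera("top")[:,:,::-1];cv2.imwrite("pics/raw_t9.png",im)
s,i,w=wrist("w11.png")
# opening from a: predicted jaw face y
c=viewer.camera_info("top")
h=cv2.cvtColor(im,cv2.COLOR_BGR2HSV)
# sample colours along the screw line at block top height
O=VO+2.5*VX
for y in range(95,-80,-3):
    q=O+y*VY; z=155; u=np.round(proj(c,[*q,z])).astype(int); r=[int(x) for x in h[u[1],u[0]]]; print(y,r,end=" ")
E
```

```text
a mod 0.7631031836686715 r 49.42292119256182 vise y -222.16415519571854 [-11.638   0.325   5.907] tcp [ 485.024 -355.937   87.718] grip 29.979811012744904 0.16098920762358782
a 0.7631031836686715 tangential -11.595946377110788 radial -2.915936331573307
95 [74, 126, 148] 92 [74, 118, 138] 89 [67, 40, 147] 86 [30, 14, 199] 83 [14, 111, 161] 80 [14, 135, 159] 77 [15, 132, 158] 74 [15, 140, 157] 71 [15, 136, 159] 68 [15, 140, 157] 65 [14, 135, 159] 62 [15, 139, 158] 59 [14, 140, 159] 56 [14, 138, 157] 53 [15, 136, 158] 50 [15, 138, 159] 47 [15, 142, 158] 44 [14, 132, 162] 41 [14, 136, 157] 38 [15, 135, 159] 35 [15, 137, 158] 32 [15, 135, 159] 29 [14, 135, 160] 26 [14, 135, 157] 23 [15, 137, 158] 20 [14, 134, 160] 17 [15, 140, 158] 14 [15, 137, 162] 11 [15, 137, 166] 8 [15, 137, 170] 5 [14, 134, 169] 2 [15, 137, 173] -1 [14, 135, 174] -4 [14, 134, 175] -7 [15, 134, 175] -10 [14, 76, 177] -13 [26, 10, 203] -16 [69, 32, 182] -19 [74, 127, 155] -22 [73, 127, 159] -25 [74, 126, 160] -28 [72, 120, 159] -31 [74, 126, 160] -34 [74, 126, 160] -37 [73, 120, 159] -40 [72, 121, 160] -43 [73, 122, 159] -46 [72, 122, 161] -49 [72, 109, 143] -52 [68, 34, 112] -55 [45, 10, 106] -58 [30, 11, 116] -61 [53, 9, 114] -64 [42, 11, 117] -67 [24, 11, 111] -70 [53, 9, 112] -73 [54, 11, 116] -76 [48, 12, 107] -79 [42, 10, 123]
```

Call:
{"fn": "move_arm", "kwargs": {"moves": [0,0.023,0.024,0,0,0,0,0,0,0,0,0]}}

```text
t: 58.58
eef_pos: [487.6, -357.4, 84.6]
tcp_rot: [-3.125, -0.011, 1.077]
ft_force: [-14.1, 1.4, 10.8]
opening: 0.165
grip_force: 30.0
```

```bash
python3 - <<'E'
from h import *
where(-48);tang()
E
```

```text
a mod 0.8505733600439431 r 49.36672975512149 vise y -222.1892817088169 [-14.089   1.375  10.815] tcp [ 487.606 -357.359   84.56 ] grip 29.98362511396408 0.16513138848424083
a 0.8505733600439431 tangential -16.73658734651787 radial -2.676917421338235
```

Call:
{"fn": "move_arm", "kwargs": {"moves": [0,0,0,0,0,0,0,0,0,0,0,0,0,0,0,0,0,0,-0.15,0,0,0,-0.3,0,0,0,-0.3,0,0,0,-0.3,0,0,0,0,0,0,0,0,0], "claw": 50}}

```text
t: 59.82
eef_pos: [490.3, -360.0, 240.6]
tcp_rot: [-3.127, -0.012, 1.077]
ft_force: [-0.8, 0.4, 0.8]
opening: 0.528
grip_force: 0.0
```

```bash
python3 - <<'E'
from h import *
s=monitor.state();print(s["eef_pos"],s["ft_force"],s["opening"])
c=viewer.camera_info("top");im=viewer.read_camera("top")[:,:,::-1];h=cv2.cvtColor(im,cv2.COLOR_BGR2HSV)
O=VO+2.5*VX
for x in(-15,0,15):
    print(x,"".join("B" if 5<=h[v,u,0]<=18 and h[v,u,1]>100 else "g" if h[v,u,1]>60 else "s" for y in range(95,-40,-3) for u,v in[np.round(proj(c,[*(O+x*VX+y*VY),155])).astype(int)]))
# row outline
m=cv2.inRange(h,(5,100,60),(18,255,255));k,l,st,ce=cv2.connectedComponentsWithStats(m);u,v=np.round(proj(c,[*(O+30*VY),155])).astype(int);j=l[v,u]
P=np.array([vf(ray(c,a,b,155),O,th) for b,a in np.argwhere(l==j)],np.float32);print("row rect",cv2.minAreaRect(P),P.min(0),P.max(0))
# change in the scene picture at the stand and of bystanders since the slab was placed
a=cv2.imread("pics/raw_s2.png");b=viewer.read_camera("scene")[:,:,::-1]
d=cv2.absdiff(a,b).max(2);print("stand diff",(d[215:290,415:500]>40).sum(),"tins diff",(d[235:340,270:400]>40).sum())
cv2.imwrite("pics/raw_s10.png",b)
E
```

```text
[ 490.269 -359.973  240.574] [-0.798  0.426  0.781] 0.5275820362513655
-15 gsssBBBBBBBBBBBBBBBBBBBBBBBBBBBBBBBBssggggggg
0 ggssBBBBBBBBBBBBBBBBBBBBBBBBBBBBBBBgssggggggg
15 ggssBBBBBBBBBBBBBBBBBBBBBBBBBBBBBBBBssggggggg
row rect ((-2.232675552368164, 36.54155731201172), (93.28506469726562, 51.93156051635742), 89.86988067626953) [-28.141 -10.135] [23.763 83.234]
stand diff 0 tins diff 0
```

```bash
python3 -c "
from cell import order
print(order.job_done())"
```

```text
the job is handed in; nothing more can be done
None
```

I handed the job in: the slab leans on the drying stand, and all four blocks stand in a square row in the vise with the jaw wound tight on them. The jaw force is judged only from the crank resistance (about 17 N at the handle), the bystanders near the stand showed no change in the camera view, and the hand-in gave no verdict.

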